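Clear, clamp and switch the filter station to vacuum

TASK

Put the filter station under vacuum. The small red-capped bottle left on its base plate is in the way of the wrench: stand it upright on a free part of the flat grey tray first, then push the blue wrench handle clockwise (seen from above) until the clamp nut is fully home and the handle clearly gives and bends at its breakaway joint, and stop soon after it gives. Then lift the red lockout collar on the selector lever, take the lever past the yellow block in the middle of its gate right over to the far, green-marked end and let the collar drop fully down again, leaving the specimen cup on the tray and the two larger bottles standing where they are.

Things in the scene. Friction and masses are not known exactly. Their poses are not given: they have to be found in the camera images.
- station: Filter station on a grey base plate 190 x 200 x 12 mm, fixed to the bench. Origin: centre of its underside, on the bench. x points to its back (about away from the robot), y to its left, z up. Selector lever on the left half, steel filter housing (76 mm across) with the clamp nut and wrench on the right half; a small gauge between them rises to 85 mm.
- lever_pivot (a point): Pivot of the selector lever, 50 mm above the bench; the lever swings about the station's y axis. The lever is a 13 mm rod that ends in a black cap 22 mm wide, 158 mm from the pivot. Beside the rod stand two steel gate plates, 26 mm wide over all, reaching 85 mm from the pivot (100 mm at the yellow middle blocks and the dark end stops).
- selector (a joint): Angle of the lever from upright, rad: -0.55 leans to the station's front (towards the robot), +0.55 to its back, the green-marked far end; both are stops. It starts between -0.55 and -0.36. Stays where left (about 0.25 N m friction). With the collar down it is blocked at about -0.31 (and, coming back, at +0.31).
- collar (a joint): How far the red lockout collar is lifted along the lever, m: 0 down, 0.018 fully up. A spring pulls it down with 3 N (down) to 6 N (up), so it drops when let go. It clears the yellow middle block when lifted 0.011 or more.
- collar_grip (a point): Centre of the collar's round grip, on the lever's axis, 113 mm from the pivot with the collar down (it moves with the collar). The grip is 34 mm in diameter, from 11 mm below to 13 mm above this point along the lever; under it the collar narrows to a block 24 x 28 mm (28 along the station's y) ending 25 mm below this point. The black cap's top is 45 mm above this point with the collar down. Take it from above, fingers on its left and right (closing along the station's y).
- nut_axis (a point): On the vertical axis of the clamp nut, at the mid-height of the wrench, 95 mm above the bench.
- clamp_nut (a joint): Turn of the nut and wrench head, rad, growing clockwise from above; it starts between 0 and 0.20 and stops fully home at 0.45. Friction 0.15 N m. At 0 the handle points 0.50 rad to the right of the station's -x direction, at 0.45 0.05 rad to the right of it.
- wrench_click (a joint): Bend of the handle at the wrench's breakaway joint, rad: 0 straight, growing clockwise, mechanical stop 0.55. The pivot lies 35 mm from the nut's axis. It gives at 0.6 N m, once the nut is home: about 7.5 N at handle_grip; it stays bent. A bend of 0.10 to 0.35 is right.
- handle_grip (a point): Centre of the blue grip of the wrench handle, 115 mm from the nut's axis when straight, 95 mm above the bench. The grip is a level cylinder 22 mm in diameter, 84 mm long, along the handle; it runs from 44 mm nearer the nut to 40 mm farther than this point. It can be pushed sideways with shut fingers.
- tall_bottle: Bystander: white bottle with red cap, 76 mm wide, behind the station, 171 mm tall; origin at its foot.
- cream_bottle: Bystander: cream bottle with black cap and green band, 62 mm wide, behind the station, 146 mm tall; origin at its foot.
- bottle_mid (a point): Centre, half-way up, of the small white bottle with red cap and red band that starts upright on the station's base plate, between the wrench handle and the lever, in the way of the handle's sweep. 105 mm tall; the body is 48 mm in diameter up to 38 mm above this point, the cap above it 27 mm. z is the bottle's up axis. About 0.11 kg.
- drip_tray: Flat grey tray 100 x 170 mm outside, rim 14 mm high and 5 mm thick, level floor 5 mm above the bench, fixed. Origin: centre of its underside; x across (100 mm), y along (170 mm), +y end nearer the station. The small bottle must stand flat on its floor; the half away from the cup is free.
- cup: Bystander: specimen cup with red lid standing in the tray, on the half nearer the station, 48 mm wide, 50 mm tall; origin at its foot.
Not all that is in view belongs to the job. What is shaped like the part that bears bottle_mid but purple is not meant.

How it is judged:
By the outcome, as a careful person would: the job done as asked, in the order asked, and still so for the second after the job is handed in, with the robot touching nothing.
It also fails if it takes over 64 s, if anything falls off the work surface, if the arm or the gripper's body presses on something with over 40 N, if the wrist force passes 120 N, or if a joint passes its speed limit or range.

ROBOT

A 6-joint arm with a two-finger parallel gripper is mounted at the origin on a cart in front of the work surface, level with it; the furniture and walls round the work are solid. World frame = base frame: x ahead of the robot, y to its left, z up, the work surface at z = 0. Lengths are in m, angles in rad, forces in N, time in s.
With the tool pointing down it reaches from about 0.275 to 0.85 m from the base axis. Payload 19 kg.
Tool frame: the origin (TCP) lies at the very end of the fingers, on their centre line; the grasp point (between the pads) lies 19 mm behind it (grasp_offset is the distance from the TCP to the grasp point, in m); x points along the fingers, y is the direction in which the jaws open and shut, and the axes are right-handed (so a half turn about x gives the same grasp; the last joint's range is limited). The gripper opens to 85 mm and grips with 20 to 120 N. Pads are 22 mm wide; open, the fingers measure 114 mm over their backs; the gripper's body (76 mm by 85 mm) begins 54 mm behind the grasp point. The pads swing forward as they close: fully open they stand 13 mm farther back than shut.
Start: joints at [-1.243, 0.15, 1.437, -0, 1.554, -0.134], TCP at [0.256, -0.515, 0.231] pointing down, gripper open.
Joint ranges: [-2.8, 2.8], [-0.68, 2.1], [0.12, 2.68], [-1.39, 4.53], [0.16, 2.79], [-2.81, 2.81]. Speed limits (rad/s): [1.89, 1.89, 2.22, 3.01, 3.01, 3.01].

INTERFACE

Orientations are given as a unit quaternion [w, x, y, z].
In Python, from workcell import observe, camera, camera_model, job_done, grasp_offset gives the robot as it stands.
- The arm moves only by the shell command python3 -m crank 'ROWS' [FORCE]. ROWS is JSON, a list of rows, each a list of 3 entries, a list of its own where there are three numbers: the shift along the tool's x, y, z in m, then the turn, a rotation vector about the tool's x, y, z in degrees, then the finger opening in m, from 0 to 0.0854. In form: [[[x, y, z], [ax, ay, az], gripper], ...]. A call has exactly 8 rows; each row is the pose to reach, as a shift and turn from the pose measured when the call began, along the tool's axes at that moment; what a row does not reach only later rows make up. A row lasts 1/10 s, in which the tool goes at most 50 mm and 8.59 degrees, less where a joint would pass 70% of its speed; a pose out of reach is approached as far as the arm can. A call with a gripper value outside its range is refused whole. The fingers move at their own pace and stop on an object; FORCE is the grip in N (left out, the last holds). Time passes only in rows, so rows that repeat a pose let the fingers close, or fill a call up. It gives the time, the measured TCP pose, the force and the opening at its end, in the units of the state.
- observe(): the state, without advancing time (a new reading comes with each control period).
- camera(name): name is "scene" or "side" or "wrist"; returns the picture (420x560x3 uint8, red, green, blue); there is no depth.
- camera_model(name): a dict with "K" (3x3 intrinsics, pixels), "dist" ([k1, k2, p1, p2, k3] as OpenCV has them; the pictures are not rectified), "origin" and "rotation" of the camera in the world. Camera axes: x right, y up, looking along -z (the intrinsics and any distortion apply to the point x, -y, -z); pixel columns grow to the right and rows downward; lengths in m; the calibration is good to about 2 mm. A picture is of the moment at which its call begins: read the wrist's pose just before it. camera_model takes no time and is no camera call; for the wrist camera it gives the pose at the moment of the call.
- job_done(): hands the job in, once; it reports no verdict.
The state is a dict: "t": time; "q": joint angles; "dq": joint speeds; "tau": joint torques, N m; "position": TCP position; "tcp_rot": TCP orientation; "wrist_force": force on the tool from outside, world axes, zero at the start; "wrist_torque": the same for the moment, N m; "grip_width": opening from 0.0 (shut) to 1.0 (fully open).
Only numpy, scipy, OpenCV 4.12 (cv2) and the standard library are available. Lean on these libraries where they do the work, as an engineer would, in place of code of your own. Each camera call takes 0.05 s, during which the arm holds its last target.

## Working session

There is one attempt and no reset: what is moved stays moved. The work goes in short steps, Python scripts to look and compute and a shell command to move; the robot and the scene stay as the last step left them, time stands still between calls to the robot, and variables do not carry over. Pictures are saved under pics/ and viewed, and the job is handed in when it is done.

```bash
ls; mkdir -p pics; python3 - <<'E'
from workcell import *
import cv2
s=observe();print(s, grasp_offset)
for n in("scene","side","wrist"):
    m=camera_model(n);print(n,m)
    cv2.imwrite(f"pics/{n}0.png",camera(n)[:,:,::-1])
E
```

```text
pics
{'t': 0.0, 'q': array([-1.24296417e+00,  1.51000412e-01,  1.43803649e+00, -9.29877412e-06,
        1.55381645e+00, -1.33996255e-01]), 'dq': array([-0.00029208,  0.00200063,  0.00082009, -0.00066298,  0.00079467,
        0.0004061 ]), 'tau': array([ 3.08537965e-04, -7.13043952e+01, -5.70869887e+01, -1.50402843e-04,
        8.88336537e-03, -7.78988488e-05]), 'position': array([ 0.25611049, -0.51452835,  0.23066454]), 'tcp_rot': array([-0.16139052, -0.6882919 , -0.16227714,  0.6883847 ]), 'wrist_force': array([-0.45925414, -0.04130253,  0.7230503 ]), 'wrist_torque': array([-0.01394741,  0.00555736, -0.01170213]), 'grip_width': 0.9991734721555202} 0.0187
scene {'K': array([[398.29155476,   0.        , 278.8330879 ],
       [  0.        , 398.29155476, 207.54956689],
       [  0.        ,   0.        ,   1.        ]]), 'dist': array([-0.07709661,  0.        ,  0.        ,  0.        ,  0.        ]), 'origin': array([0.04629575, 0.84905531, 0.74390846]), 'rotation': array([-0.22100452, -0.1229527 ,  0.46805699,  0.84673625])}
side {'K': array([[407.71784633,   0.        , 285.51265606],
       [  0.        , 407.71784633, 215.78459638],
       [  0.        ,   0.        ,   1.        ]]), 'dist': array([-0.06518118,  0.        ,  0.        ,  0.        ,  0.        ]), 'origin': array([ 0.47296823, -0.82347995,  0.72744747]), 'rotation': array([ 0.8927767 ,  0.4499866 , -0.01781856, -0.01201377])}
wrist {'K': array([[324.19048291,   0.        , 279.64824504],
       [  0.        , 324.19048291, 208.42389423],
       [  0.        ,   0.        ,   1.        ]]), 'dist': array([0.00075317, 0.        , 0.        , 0.        , 0.        ]), 'origin': array([ 0.31658474, -0.48459302,  0.37273266]), 'rotation': array([ 0.84230374, -0.11374885,  0.07101385, -0.52205617])}
```

View pics/scene0.png

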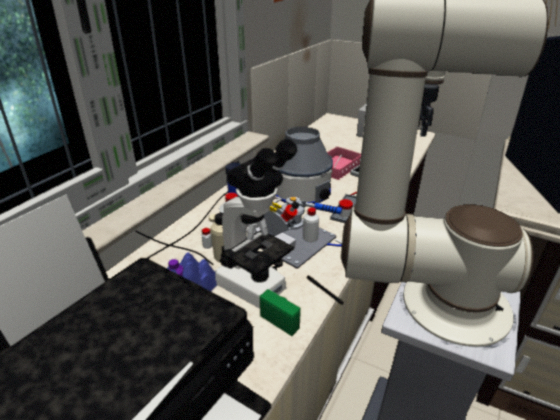

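View pics/side0.png

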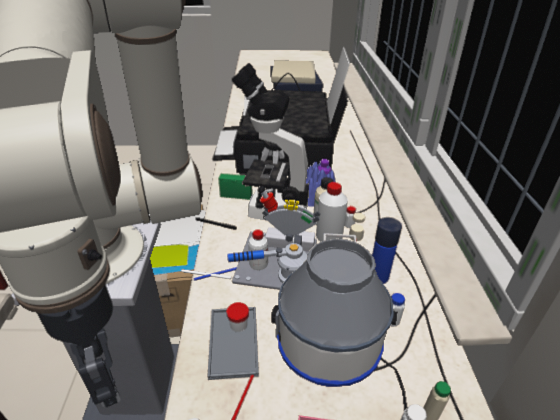

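View pics/wrist0.png

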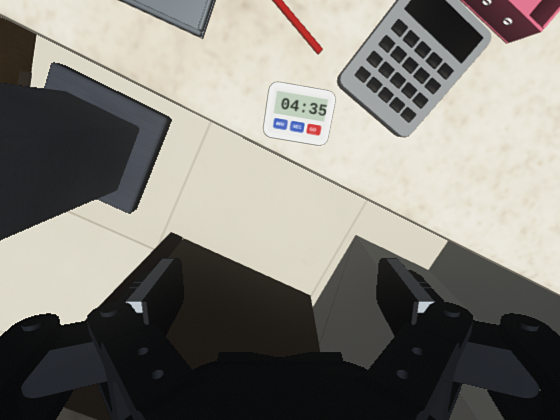

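The scene camera shows the station around (300,240), with the microscope in front of it. The side camera shows the tray with the cup at (235,335), the wrench at (245,255), the bottle at (258,243) and the lever at (270,203). I'll zoom in on both.

```bash
cat > h.py <<'E'
import numpy as np, cv2
from scipy.spatial.transform import Rotation as R
from workcell import *
def rot(q): return R.from_quat([q[1],q[2],q[3],q[0]])
def ray(m,uv):
    p=cv2.undistortPoints(np.array([[uv]],float),m["K"],np.array(m["dist"]))[0,0]
    d=rot(m["rotation"]).apply([p[0],-p[1],-1.]);return np.array(m["origin"]),d/np.linalg.norm(d)
def plane(m,uv,z):
    o,d=ray(m,uv);return o+d*(z-o[2])/d[2]
def two(m1,a,m2,b):
    o1,d1=ray(m1,a);o2,d2=ray(m2,b)
    A=np.stack([d1,-d2],1);t=np.linalg.lstsq(A,o2-o1,rcond=None)[0]
    p,q=o1+d1*t[0],o2+d2*t[1];return (p+q)/2,np.linalg.norm(p-q)
def proj(m,P):
    P=np.atleast_2d(P);c=rot(m["rotation"]).inv().apply(P-np.array(m["origin"]))
    c=c*[1,-1,-1];return cv2.projectPoints(c,np.zeros(3),np.zeros(3),m["K"],np.array(m["dist"]))[0][:,0]
E
python3 - <<'E'
import cv2
a=cv2.imread("pics/scene0.png")[180:280,200:360];cv2.imwrite("pics/scz.png",cv2.resize(a,None,fx=5,fy=5,interpolation=2)[:600])
a=cv2.imread("pics/side0.png")[170:290,185:345];cv2.imwrite("pics/sdz.png",cv2.resize(a,None,fx=5,fy=5,interpolation=2))
a=cv2.imread("pics/side0.png")[280:400,185:345];cv2.imwrite("pics/sdz2.png",cv2.resize(a,None,fx=5,fy=5,interpolation=2))
E
```

```text
(no output)
```

View pics/scz.png

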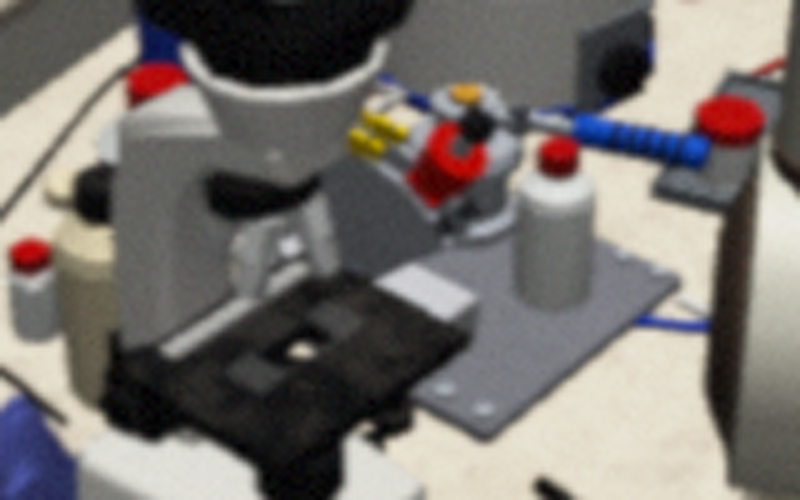

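View pics/sdz.png

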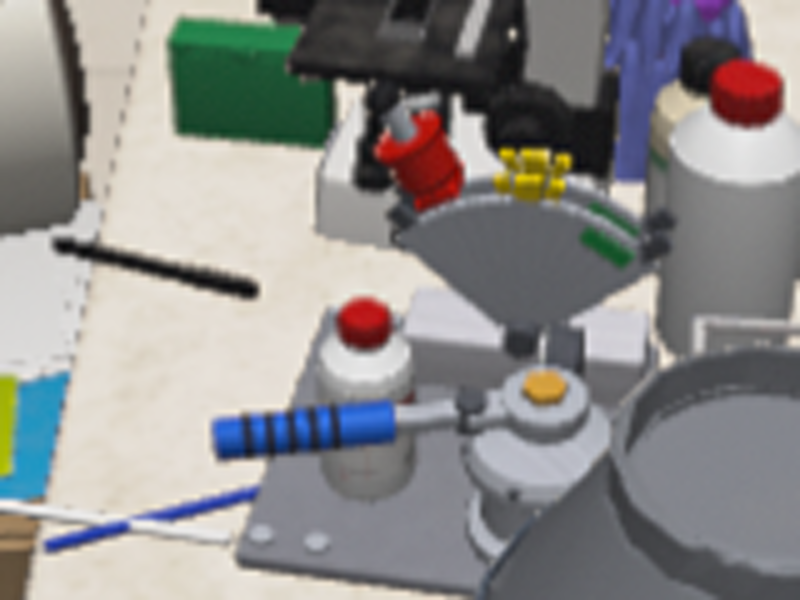

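View pics/sdz2.png

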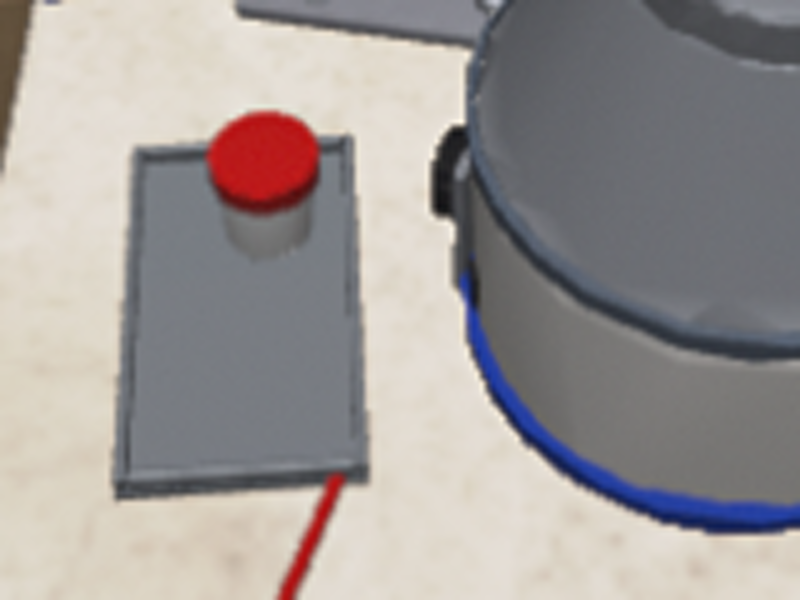

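The crops show the wrench at side (228..264,256), nut at (294,247), bottle cap at (258,232), collar at (269,202), and the tray's four rim corners. I'll triangulate these.

```bash
python3 - <<'E'
from h import *
import cv2
np.set_printoptions(precision=4,suppress=True)
sc,sd=camera_model("scene"),camera_model("side")
S=lambda x,y:(200+x/5-.4,180+y/5-.4)
D=lambda x,y:(185+x/5-.4,170+y/5-.4)
D2=lambda x,y:(185+x/5-.4,280+y/5-.4)
for n,a,b in[("cap",(560,155),(365,318)),("nut",(467,94),(546,387)),("gripout",(703,150),(215,438)),("gripin",(578,130),(395,420)),("collar",(448,160),(420,162)),("levercap",(478,125),(400,125))]:
    print(n,*two(sc,S(*a),sd,D(*b)))
print("base FR side",plane(sd,D(238,558),.012),"scene",plane(sc,S(680,280),.012))
print("base FL scene",plane(sc,S(487,430),.012), "side",plane(sd,D(325,310),.012))
for c in[(135,150),(352,138),(368,468),(118,484)]:print("tray",plane(sd,D2(*c),.014))
print("cup lid",plane(sd,D2(265,155),.055))
print("botfoot",plane(sd,D(368,480),.012),plane(sc,S(555,285),.012))
E
```

```text
cap [ 0.4474 -0.0613  0.1117] 0.0003136408718783247
nut [ 0.5323 -0.1058  0.1057] 1.4127834143650176e-05
gripout [ 0.3814 -0.1293  0.0975] 0.002779838826367439
gripin [ 0.4612 -0.1165  0.0953] 0.0017394495247203786
collar [0.476  0.0228 0.1454] 0.003572387474338759
levercap [0.4637 0.017  0.1703] 0.0020037888882672547
base FR side [ 0.3851 -0.122   0.012 ] scene [ 0.3832 -0.1103  0.012 ]
base FL scene [0.4231 0.0752 0.012 ] side [0.4209 0.0696 0.012 ]
tray [ 0.3449 -0.2119  0.014 ]
tray [ 0.4421 -0.2063  0.014 ]
tray [ 0.4517 -0.3735  0.014 ]
tray [ 0.3554 -0.3788  0.014 ]
cup lid [ 0.4073 -0.2505  0.055 ]
botfoot [ 0.4472 -0.0682  0.012 ] [ 0.449  -0.0677  0.012 ]
```

```bash
cat >> h.py <<'E'
def frame():
    s=observe();return np.array(s["position"]),rot(s["tcp_rot"])
def go(target,jaw=None):
    "shift in tool axes to target; jaw = desired world unit dir (xy) of tool y with tool pointing straight down"
    p,r=frame();sh=r.inv().apply(np.array(target)-p)
    if jaw is None: print("shift",sh.round(4));return
    best=None
    for sg in(1,-1):
        y=np.array([jaw[0],jaw[1],0.])*sg;y/=np.linalg.norm(y);x=np.array([0,0,-1.]);z=np.cross(x,y)
        d=(r.inv()*R.from_matrix(np.stack([x,y,z],1))).as_rotvec(degrees=True)
        print("shift",sh.round(4),"turn",d.round(2),"|",sg)
E
python3 - <<'E'
from h import *
np.set_printoptions(precision=4,suppress=True)
p,r=frame();print(r.as_matrix())
m=camera_model("wrist")
print("cam in tool",r.inv().apply(m["origin"]-p),"look",r.inv().apply(rot(m["rotation"]).apply([0,0,-1])))
go([.36,-.09,.30],[1,-.19]);go([.36,-.09,.30],[.06,1])
E
```

```text
[[-0.0003  0.4456 -0.8952]
 [ 0.0009 -0.8952 -0.4456]
 [-1.     -0.0009 -0.0001]]
cam in tool [-0.142  -0.     -0.0675] look [ 0.964  -0.      0.2659]
shift [-0.0688 -0.3339 -0.2822] turn [-52.78  -0.03   0.05] | 1
shift [-0.0688 -0.3339 -0.2822] turn [127.22   0.05   0.04] | -1
shift [-0.0688 -0.3339 -0.2822] turn [-150.1    -0.07    0.01] | 1
shift [-0.0688 -0.3339 -0.2822] turn [29.9   0.01  0.05] | -1
```

```bash
python3 - <<'E'
from h import *
go([.43,-.06,.33],[.94,.25])
E
```

```text
shift [-0.0988 -0.3296 -0.3582] turn [-7.843e+01 -4.000e-02  4.000e-02] | 1
shift [-0.0988 -0.3296 -0.3582] turn [1.0157e+02 4.0000e-02 4.0000e-02] | -1
```

```bash
python3 -m crank '[[[-0.03,-0.03,-0.03],[-8,0,0],0.085],[[-0.06,-0.07,-0.06],[-16,0,0],0.085],[[-0.085,-0.10,-0.10],[-24,0,0],0.085],[[-0.099,-0.135,-0.135],[-32,0,0],0.085],[[-0.099,-0.17,-0.17],[-40,0,0],0.085],[[-0.099,-0.20,-0.20],[-48,0,0],0.085],[[-0.099,-0.235,-0.235],[-56,0,0],0.085],[[-0.099,-0.265,-0.27],[-64,0,0],0.085]]' 40
python3 - <<'E'
from h import *
go([.43,-.06,.33],[.94,.25])
E
```

```text
t: 0.95
position: [0.3783, -0.1586, 0.3303]
tcp_rot: [0.503, 0.497, 0.503, -0.497]
wrist_force: [1.7, -0.8, 0.1]
grip_width: 0.996
shift [ 0.0004  0.053  -0.0979] turn [-14.14  -0.03  -0.02] | 1
shift [ 0.0004  0.053  -0.0979] turn [ 1.6586e+02 -3.0000e-02  4.0000e-02] | -1
```

```bash
python3 -m crank '[[[0,0.02,-0.035],[-7,0,0],0.07],[[0,0.04,-0.07],[-14,0,0],0.07],[[0,0.053,-0.098],[-14.1,0,0],0.07],[[0,0.053,-0.098],[-14.1,0,0],0.07],[[0,0.053,-0.098],[-14.1,0,0],0.07],[[0,0.053,-0.098],[-14.1,0,0],0.07],[[0,0.053,-0.098],[-14.1,0,0],0.07],[[0,0.053,-0.098],[-14.1,0,0],0.07]]'
python3 - <<'E'
from h import *
import json
m=camera_model("wrist");im=camera("wrist")
json.dump({k:np.array(v).tolist() for k,v in m.items()},open("w1.json","w"))
cv2.imwrite("pics/w1.png",cv2.resize(im[:,:,::-1],(800,600),interpolation=2))
print(observe()["q"])
E
```

```text
t: 1.75
position: [0.4298, -0.0606, 0.3304]
tcp_rot: [0.56, 0.432, 0.56, -0.431]
wrist_force: [0.6, 0.5, -0.3]
grip_width: 0.82
[-3.18105259e-01 -1.61815054e-01  1.55088029e+00  5.27161113e-04
  1.75233273e+00 -5.75986269e-01]
```

View pics/w1.png

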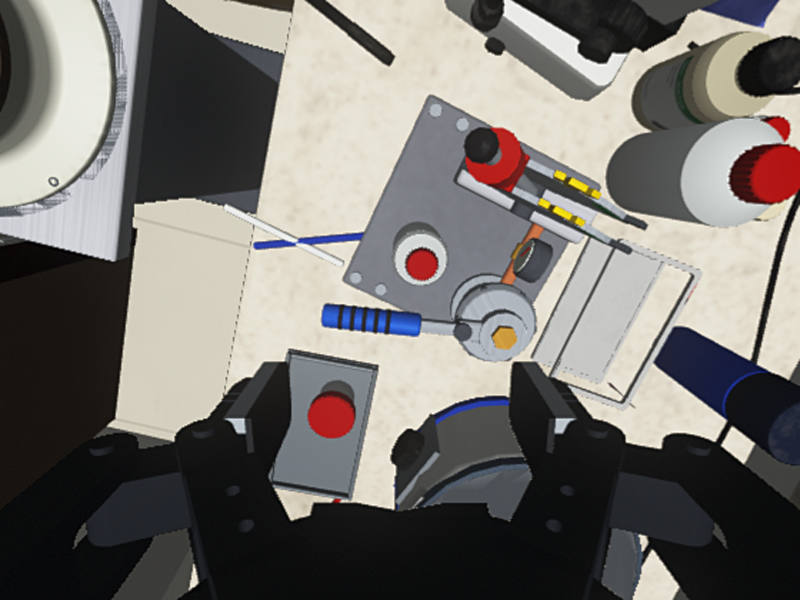

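The wrist picture shows the bottle cap at (422,265), plate corners at (432,95) and (343,280), the nut at (504,338), the grip from (323,318) to (420,324), the gauge at (533,260), and the collar with the black cap at about (481,146).

```bash
python3 - <<'E'
from h import *
import json
np.set_printoptions(precision=4,suppress=True)
m=json.load(open("w1.json"));m={k:np.array(v) for k,v in m.items()}
W=lambda x,y:((x+.5)/800*560-.5,(y+.5)/600*420-.5)
sd,sc=camera_model("side"),camera_model("scene")
im=cv2.imread("pics/w1.png");hsv=cv2.cvtColor(im,cv2.COLOR_BGR2HSV)
red=cv2.inRange(hsv,(0,150,90),(8,255,255))|cv2.inRange(hsv,(172,150,90),(180,255,255))
blue=cv2.inRange(hsv,(100,150,60),(125,255,255))
org=cv2.inRange(hsv,(12,120,120),(22,255,255))
for n,k in(("r",red),("b",blue),("o",org)):
    N,l,st,c=cv2.connectedComponentsWithStats(k)
    for i in range(1,N):
        if st[i,4]>150: print(n,st[i],c[i].round(1))
pt=lambda x,y,z:plane(m,W(x,y),z)
print("cap",pt(422,265,.115));print("body",pt(420,252,.09))
fl,fr=pt(432,95,.012),pt(343,280,.012);print("F",fl,fr,np.linalg.norm(fl-fr))
yv=(fl-fr)/np.linalg.norm(fl-fr);xv=np.cross(yv,[0,0,1]);print("yaw",np.arctan2(xv[1],xv[0]),"centre",(fl+fr)/2+.095*xv)
print("nut",pt(504,338,.106),"go",pt(323,318,.095),"gi",pt(420,324,.095))
D=lambda x,y:(185+x/5-.4,170+y/5-.4)
print("nut2",two(m,W(504,338),sd,D(546,387)));print("capL",two(m,W(481,146),sd,D(400,122)))
print("cap bottle",two(m,W(422,265),sd,D(365,318)))
print("collar top",two(m,W(497,157),sd,D(420,160)))
print("gauge",pt(533,260,.085))
E
```

```text
r [767 117  23  24 292] [780.4 126.2]
r [ 465  128   64   64 1876] [501.4 162.7]
r [ 748  144   52   60 2383] [775.7 174.1]
r [407 250  30  30 714] [421.5 264.6]
r [ 308  396   47   42 1557] [330.9 416.4]
b [299 233  64  11 337] [331.2 238.4]
b [254 241  41   8 207] [272.4 244. ]
b [322 305  17  22 330] [330.3 315.5]
b [342 306  10  23 171] [346.  317.2]
b [353 308  10  22 171] [357.9 318.5]
b [365 309  10  22 174] [369.7 319.9]
b [377 310  10  22 169] [381.5 321.1]
b [389 312  32  24 656] [404.6 323.4]
b [ 699  350   68   68 1764] [724.  377.3]
b [435 399  75  26 430] [472.7 407. ]
o [493 328  24  21 391] [504.5 337.9]
cap [ 0.4479 -0.0602  0.115 ]
body [ 0.4458 -0.0545  0.09  ]
F [0.4244 0.0769 0.012 ] [ 0.3841 -0.1143  0.012 ] 0.19536827533074827
yaw -0.20770622273631223 centre [ 0.4972 -0.0383  0.012 ]
nut [ 0.532  -0.1044  0.106 ] go [ 0.3803 -0.1298  0.095 ] gi [ 0.4619 -0.1139  0.095 ]
nut2 (array([ 0.5324, -0.1048,  0.1049]), np.float64(5.1578590120737046e-05))
capL (array([0.4619, 0.0326, 0.1616]), np.float64(0.005243463420821565))
cap bottle (array([ 0.4479, -0.0609,  0.1115]), np.float64(0.0007348309851036058))
collar top (array([0.4747, 0.03  , 0.1409]), np.float64(0.0006551487500188923))
gauge [ 0.5407 -0.0375  0.085 ]
```

```bash
python3 - <<'E'
from h import *
go([.448,-.061,.15]);go([.448,-.061,.062],[.95,.30])
E
```

```text
shift [0.1804 0.0174 0.0052]
shift [0.2684 0.0173 0.0052] turn [-2.74 -0.02 -0.03] | 1
shift [0.2684 0.0173 0.0052] turn [ 1.7726e+02 -4.0000e-02  3.0000e-02] | -1
```

```bash
python3 -m crank '[[[0.04,0.017,0.005],[-3,0,0],0.07],[[0.085,0.017,0.005],[-3,0,0],0.07],[[0.13,0.017,0.005],[-3,0,0],0.07],[[0.16,0.017,0.005],[-3,0,0],0.07],[[0.175,0.017,0.005],[-3,0,0],0.07],[[0.18,0.017,0.005],[-3,0,0],0.07],[[0.18,0.017,0.005],[-3,0,0],0.07],[[0.18,0.017,0.005],[-3,0,0],0.07]]'
python3 - <<'E'
from h import *
im=camera("wrist");cv2.imwrite("pics/w2.png",im[:,:,::-1])
go([.448,-.061,.062],[.95,.30])
E
```

```text
t: 2.6
position: [0.448, -0.0612, 0.1515]
tcp_rot: [0.572, 0.417, 0.571, -0.416]
wrist_force: [0.4, 0.3, 1.3]
grip_width: 0.821
shift [ 0.0896 -0.0002 -0.0002] turn [ 0.24  0.04 -0.11] | 1
shift [ 0.0896 -0.0002 -0.0002] turn [-1.7976e+02  1.7000e-01  6.0000e-02] | -1
```

View pics/w2.png

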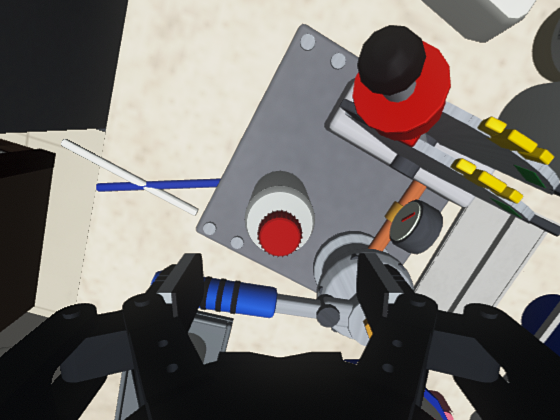

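The bottle is centred between the fingers (cap at column 280). I'll check its position once more from this picture, then go down.

```bash
python3 - <<'E'
from h import *
m=camera_model("wrist");print(plane(m,(280,231),.117),plane(m,(281,221),.1025))
for z in(.06,.09,.117):print(proj(m,[.448,-.061,z]))
E
python3 -m crank '[[[0.02,0,0],[0,0,0],0.07],[[0.04,0,0],[0,0,0],0.07],[[0.06,0,0],[0,0,0],0.07],[[0.075,0,0],[0,0,0],0.07],[[0.085,0,0],[0,0,0],0.07],[[0.09,0,0],[0,0,0],0.07],[[0.09,0,0],[0,0,0],0.07],[[0.09,0,0],[0,0,0],0.07]]' 30
```

```text
[ 0.44709077 -0.05617302  0.117     ] [ 0.44726454 -0.05461697  0.1025    ]
[[279.07658653 211.83797814]]
[[279.02100035 224.3724058 ]]
[[278.95634071 238.95250171]]
t: 3.45
position: [0.4487, -0.0613, 0.0623]
tcp_rot: [0.572, 0.417, 0.57, -0.416]
wrist_force: [-0.1, -0.1, 0.1]
grip_width: 0.819
```

```bash
python3 -m crank '[[[0,0,0],[0,0,0],0.04],[[0,0,0],[0,0,0],0.04],[[0,0,0],[0,0,0],0.04],[[0,0,0],[0,0,0],0.04],[[0,0,0],[0,0,0],0.04],[[0,0,0],[0,0,0],0.04],[[0,0,0],[0,0,0],0.04],[[0,0,0],[0,0,0],0.04]]' 30
```

```text
t: 4.25
position: [0.4491, -0.0614, 0.0631]
tcp_rot: [0.573, 0.417, 0.57, -0.416]
wrist_force: [-1.8, 0.3, 6.1]
grip_width: 0.556
```

```bash
python3 - <<'E'
from h import *
import json
np.set_printoptions(precision=3,suppress=True)
sd=camera_model("side");m=json.load(open("w1.json"));m={k:np.array(v) for k,v in m.items()}
W=lambda x,y:((x+.5)/800*560-.5,(y+.5)/600*420-.5)
D2=lambda x,y:(185+x/5-.4,280+y/5-.4)
print("knob",two(sd,D2(450,170),m,W(403,447)))
for z in(0,.1,.15,.2,.25):print(z,"L edge upper",plane(sd,D2(470,60),z),"kettle L low",plane(sd,D2(468,330),z))
go([.4014,-.344,.20])
E
python3 -m crank '[[[-0.02,0,0],[0,0,0],0.04],[[-0.05,0,0],[0,0,0],0.04],[[-0.08,0,0],[0,0,0],0.04],[[-0.11,0,0],[0,0,0],0.04],[[-0.13,0,0],[0,0,0],0.04],[[-0.14,0,0],[0,0,0],0.04],[[-0.14,0,0],[0,0,0],0.04],[[-0.14,0,0],[0,0,0],0.04]]'
python3 - <<'E'
from h import *
go([.4014,-.344,.20])
go([.4014,-.344,.20],[.9,0.1])
cv2.imwrite("pics/s3.png",camera("side")[:,:,::-1])
E
```

```text
knob (array([ 0.485, -0.259,  0.054]), np.float64(0.00027426529235559426))
0 L edge upper [ 0.497 -0.147  0.   ] kettle L low [ 0.492 -0.3    0.   ]
0.1 L edge upper [ 0.494 -0.24   0.1  ] kettle L low [ 0.49  -0.372  0.1  ]
0.15 L edge upper [ 0.492 -0.286  0.15 ] kettle L low [ 0.488 -0.408  0.15 ]
0.2 L edge upper [ 0.49  -0.333  0.2  ] kettle L low [ 0.487 -0.444  0.2  ]
0.25 L edge upper [ 0.489 -0.379  0.25 ] kettle L low [ 0.486 -0.48   0.25 ]
shift [-0.137 -0.131  0.255]
t: 5.05
position: [0.4482, -0.0612, 0.2021]
tcp_rot: [0.572, 0.417, 0.57, -0.416]
wrist_force: [0.0, -0.5, -1.3]
grip_width: 0.552
shift [ 0.0021 -0.1309  0.255 ]
shift [ 0.0021 -0.1309  0.255 ] turn [11.43  0.07 -0.17] | 1
shift [ 0.0021 -0.1309  0.255 ] turn [-1.6857e+02  2.5000e-01  1.0000e-01] | -1
```

View pics/s3.png

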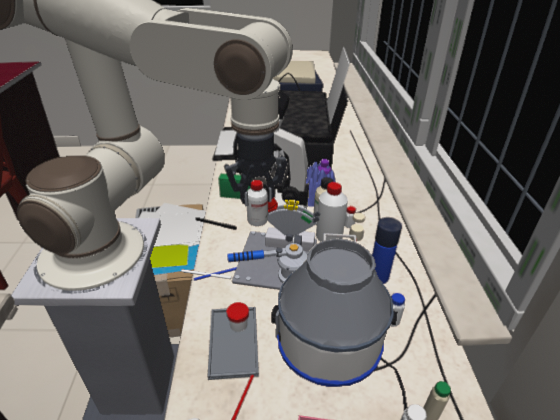

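The bottle is held upright and clear at (258,200). Next I'll take it over the tray.

```bash
python3 -m crank '[[[0,-0.01,0.02],[2,0,0],0.04],[[0,-0.03,0.055],[4,0,0],0.04],[[0,-0.05,0.095],[6,0,0],0.04],[[0,-0.07,0.135],[8,0,0],0.04],[[0,-0.09,0.175],[10,0,0],0.04],[[0,-0.11,0.21],[11,0,0],0.04],[[0,-0.122,0.238],[11,0,0],0.04],[[0,-0.131,0.255],[11,0,0],0.04]]'
python3 - <<'E'
from h import *
im=camera("side");cv2.imwrite("pics/s4.png",cv2.resize(im[180:420,120:440,::-1],None,fx=2.5,fy=2.5))
go([.4014,-.344,.058],[.9,0.1])
E
```

```text
t: 5.9
position: [0.4004, -0.3458, 0.2003]
tcp_rot: [0.528, 0.471, 0.528, -0.469]
wrist_force: [-0.2, 0.5, -0.4]
grip_width: 0.553
shift [ 0.1423  0.0016 -0.003 ] turn [ 0.33 -0.02 -0.05] | 1
shift [ 0.1423  0.0016 -0.003 ] turn [-1.7967e+02  7.0000e-02 -4.0000e-02] | -1
```

View pics/s4.png

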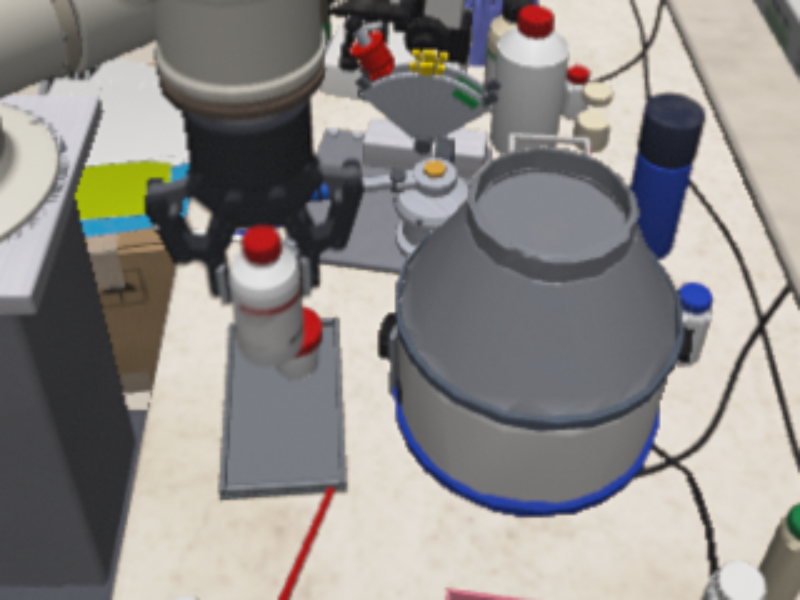

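```bash
python3 -m crank '[[[0.03,0.001,-0.002],[0,0,0],0.04],[[0.065,0.002,-0.003],[0,0,0],0.04],[[0.095,0.002,-0.003],[0,0,0],0.04],[[0.12,0.002,-0.003],[0,0,0],0.04],[[0.132,0.002,-0.003],[0,0,0],0.04],[[0.138,0.002,-0.003],[0,0,0],0.04],[[0.142,0.002,-0.003],[0,0,0],0.04],[[0.144,0.002,-0.003],[0,0,0],0.04]]'
```

```text
t: 6.75
position: [0.4022, -0.3442, 0.0569]
tcp_rot: [0.529, 0.47, 0.528, -0.47]
wrist_force: [0.7, -0.7, -2.0]
grip_width: 0.547
```

```bash
python3 -m crank '[[[0.001,0,0],[0,0,0],0.04],[[0.002,0,0],[0,0,0],0.04],[[0.002,0,0],[0,0,0],0.04],[[0.002,0,0],[0,0,0],0.04],[[0.002,0,0],[0,0,0],0.04],[[0.002,0,0],[0,0,0],0.04],[[0.002,0,0],[0,0,0],0.04],[[0.002,0,0],[0,0,0],0.04]]'
python3 - <<'E'
from h import *
im=camera("side");cv2.imwrite("pics/s5.png",cv2.resize(im[260:400,180:360,::-1],None,fx=4,fy=4))
E
```

```text
t: 7.55
position: [0.4025, -0.3446, 0.0561]
tcp_rot: [0.529, 0.47, 0.527, -0.47]
wrist_force: [-1.0, 1.8, 8.4]
grip_width: 0.554
```

View pics/s5.png

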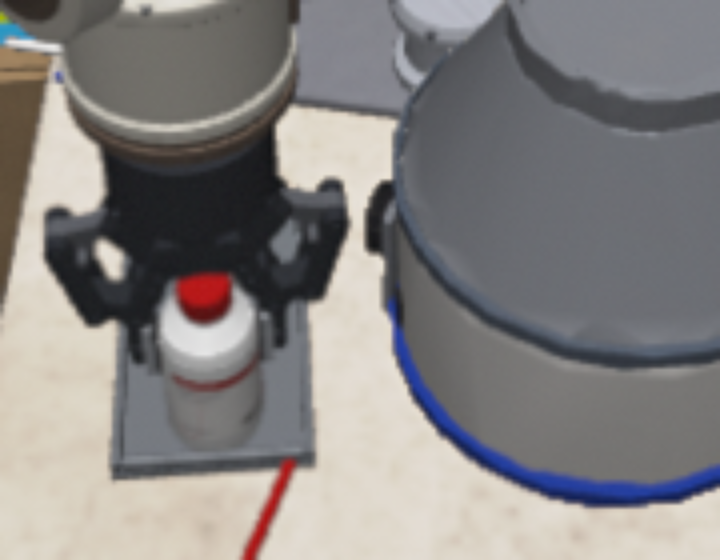

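The bottle is down on the tray floor (8 N contact) inside the rim, so I'll release it and lift off.

```bash
python3 -m crank '[[[0,0,0],[0,0,0],0.05],[[0,0,0],[0,0,0],0.055],[[0,0,0],[0,0,0],0.06],[[0,0,0],[0,0,0],0.065],[[-0.005,0,0],[0,0,0],0.068],[[-0.015,0,0],[0,0,0],0.068],[[-0.03,0,0],[0,0,0],0.068],[[-0.05,0,0],[0,0,0],0.068]]'
python3 -m crank '[[[-0.03,0,0],[0,0,0],0.068],[[-0.06,0,0],[0,0,0],0.068],[[-0.09,0,0],[0,0,0],0.068],[[-0.11,0,0],[0,0,0],0.05],[[-0.12,0,0],[0,0,0],0.03],[[-0.12,0,0],[0,0,0],0],[[-0.12,0,0],[0,0,0],0],[[-0.12,0,0],[0,0,0],0]]'
python3 - <<'E'
from h import *
m=camera_model("side");im=camera("side");cv2.imwrite("pics/s6.png",cv2.resize(im[260:400,180:360,::-1],None,fx=4,fy=4))
print(observe()["q"])
E
```

```text
t: 8.4
position: [0.4023, -0.3443, 0.1069]
tcp_rot: [0.529, 0.47, 0.527, -0.47]
wrist_force: [0.3, 0.3, 1.3]
grip_width: 0.796
t: 9.2
position: [0.4017, -0.3439, 0.2257]
tcp_rot: [0.528, 0.47, 0.528, -0.47]
wrist_force: [0.6, -0.0, 0.1]
grip_width: 0.002
[-8.54357128e-01  5.56559372e-02  1.55262580e+00  9.28374641e-04
  1.53288045e+00 -9.70828680e-01]
```

View pics/s6.png

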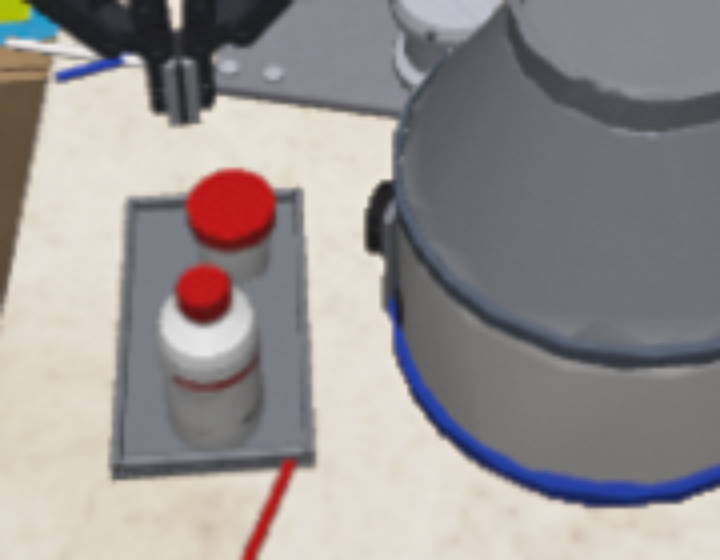

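The bottle stands flat on the tray with the cup undisturbed. Next are the pre-push point and the push path.

```bash
python3 - <<'E'
from h import *
go([.415,-.172,.18],[.969,-.247])
E
```

```text
shift [ 0.0459  0.0331 -0.1692] turn [ 2.097e+01 -2.000e-02 -6.000e-02] | 1
shift [ 0.0459  0.0331 -0.1692] turn [-1.5903e+02  8.0000e-02 -3.0000e-02] | -1
```

```bash
python3 -m crank '[[[0,0.005,-0.03],[5,0,0],0],[[0,0.012,-0.065],[10,0,0],0],[[0.01,0.02,-0.105],[16,0,0],0],[[0.03,0.028,-0.14],[21,0,0],0],[[0.046,0.033,-0.16],[21,0,0],0],[[0.046,0.033,-0.169],[21,0,0],0],[[0.046,0.033,-0.169],[21,0,0],0],[[0.046,0.033,-0.169],[21,0,0],0]]'
python3 - <<'E'
from h import *
m=camera_model("wrist");im=camera("wrist");cv2.imwrite("pics/w7.png",im[:,:,::-1])
import json
json.dump({k:np.array(v).tolist() for k,v in m.items()},open("w7.json","w"))
go([.415,-.172,.075],[.969,-.247])
E
```

```text
t: 10.05
position: [0.4151, -0.1731, 0.1806]
tcp_rot: [0.434, 0.559, 0.433, -0.558]
wrist_force: [0.5, -0.7, 0.6]
grip_width: 0.001
shift [ 0.1055 -0.0007 -0.0012] turn [-0.05  0.   -0.1 ] | 1
shift [ 0.1055 -0.0007 -0.0012] turn [ 1.7995e+02 -1.6000e-01 -0.0000e+00] | -1
```

View pics/w7.png

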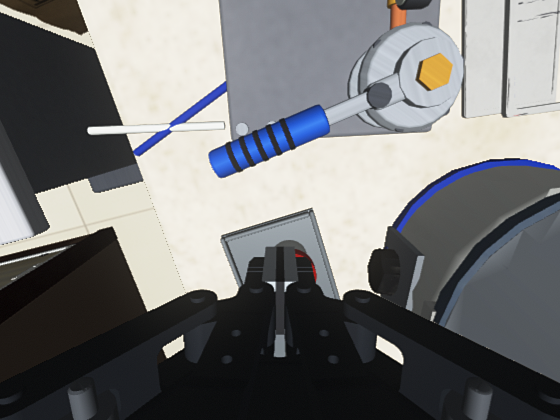

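The wrench handle is clear at (217,165)–(322,118) and the fingers are on its right. I'll go down and then push in +y.

```bash
python3 - <<'E'
from h import *
import json
m=json.load(open("w7.json"));m={k:np.array(v) for k,v in m.items()}
print(plane(m,(217,165),.095),plane(m,(322,118),.095),plane(m,(437,72),.106),plane(m,(228,137),.012))
E
python3 -m crank '[[[0.03,0,0],[0,0,0],0],[[0.06,0,0],[0,0,0],0],[[0.085,0,0],[0,0,0],0],[[0.1,0,-0.001],[0,0,0],0],[[0.105,0,-0.001],[0,0,0],0],[[0.105,0,-0.001],[0,0,0],0],[[0.105,0,-0.001],[0,0,0],0],[[0.105,0,-0.001],[0,0,0],0]]'
python3 - <<'E'
from h import *
go([.415,-.115,.075]);go([.415,-.093,.075])
E
```

```text
[ 0.38186424 -0.12711645  0.095     ] [ 0.46008688 -0.11434772  0.095     ] [ 0.53379557 -0.10487634  0.106     ] [ 0.38136794 -0.11161042  0.012     ]
t: 10.9
position: [0.416, -0.1729, 0.0765]
tcp_rot: [0.435, 0.559, 0.433, -0.558]
wrist_force: [0.1, -0.5, 0.2]
grip_width: 0.004
shift [ 0.0015 -0.0154 -0.0558]
shift [ 0.0014 -0.0208 -0.0771]
```

```bash
python3 -m crank '[[[0.001,-0.002,-0.009],[0,0,0],0],[[0.001,-0.004,-0.018],[0,0,0],0],[[0.001,-0.007,-0.026],[0,0,0],0],[[0.001,-0.009,-0.033],[0,0,0],0],[[0.001,-0.011,-0.04],[0,0,0],0],[[0.001,-0.013,-0.046],[0,0,0],0],[[0.001,-0.014,-0.052],[0,0,0],0],[[0.001,-0.015,-0.056],[0,0,0],0]]'
python3 - <<'E'
from h import *
m=camera_model("wrist");im=camera("wrist");cv2.imwrite("pics/w8.png",im[:,:,::-1])
s=observe();print(s["position"],s["wrist_force"])
E
```

```text
t: 11.7
position: [0.4154, -0.1144, 0.0754]
tcp_rot: [0.435, 0.559, 0.433, -0.558]
wrist_force: [-0.1, -1.5, 1.1]
grip_width: -0.0
[ 0.415393   -0.11406434  0.07542093] [-0.71681732 -0.20563511  0.10225106]
```

View pics/w8.png

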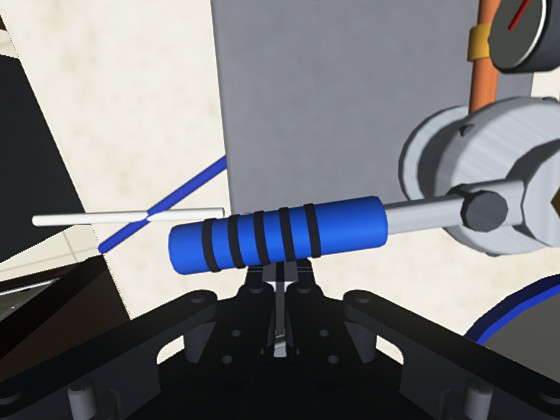

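The handle is still straight and near home. I'll keep pushing in small steps and watch the force.

```bash
python3 -m crank '[[[0,-0.0005,-0.001],[0,0,0],0],[[0,-0.001,-0.002],[0,0,0],0],[[0,-0.001,-0.003],[0,0,0],0],[[0,-0.001,-0.004],[0,0,0],0],[[0,-0.0015,-0.005],[0,0,0],0],[[0,-0.0015,-0.006],[0,0,0],0],[[0,-0.002,-0.007],[0,0,0],0],[[0,-0.002,-0.008],[0,0,0],0]]'
python3 - <<'E'
from h import *
im=camera("wrist");cv2.imwrite("pics/w9.png",im[:,:,::-1])
s=observe();print(s["position"],s["wrist_force"])
E
```

```text
t: 12.55
position: [0.4155, -0.1062, 0.0755]
tcp_rot: [0.435, 0.559, 0.432, -0.558]
wrist_force: [-1.9, -6.7, -1.1]
grip_width: 0.004
[ 0.41547946 -0.10615049  0.07547537] [-0.61864374 -6.98796398 -0.17107084]
```

View pics/w9.png

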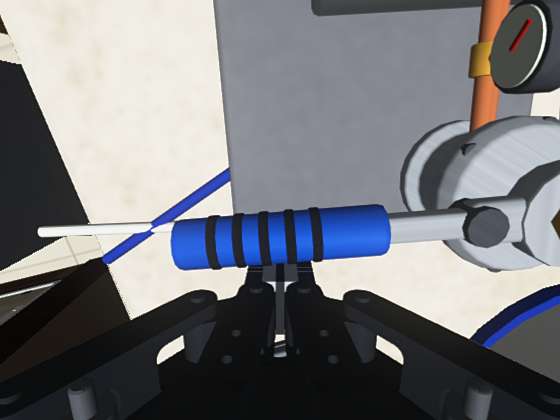

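Wrist force has reached 7 N, so the nut is home and the handle is starting to give. I'll push on by 14 mm.

```bash
python3 -m crank '[[[0,-0.0005,-0.002],[0,0,0],0],[[0,-0.001,-0.004],[0,0,0],0],[[0,-0.0015,-0.006],[0,0,0],0],[[0,-0.002,-0.008],[0,0,0],0],[[0,-0.003,-0.010],[0,0,0],0],[[0,-0.003,-0.012],[0,0,0],0],[[0,-0.004,-0.0135],[0,0,0],0],[[0,-0.004,-0.0135],[0,0,0],0]]'
python3 - <<'E'
from h import *
m=camera_model("wrist");im=camera("wrist");cv2.imwrite("pics/w10.png",im[:,:,::-1])
s=observe();print(s["position"],s["wrist_force"])
E
```

```text
t: 13.4
position: [0.4153, -0.0925, 0.0758]
tcp_rot: [0.435, 0.559, 0.432, -0.558]
wrist_force: [1.0, -6.6, 0.2]
grip_width: 0.002
[ 0.41531717 -0.09253462  0.07574879] [ 0.59345243 -7.21355411  0.46926817]
```

View pics/w10.png

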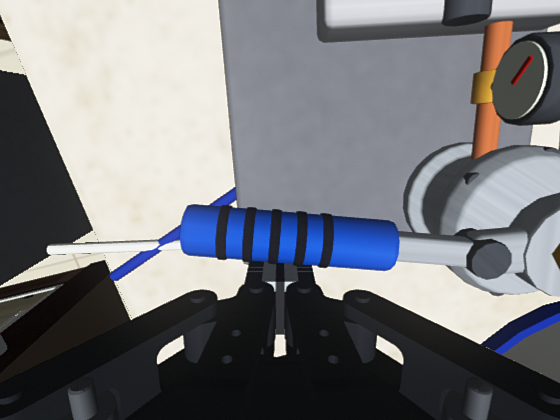

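```bash
python3 - <<'E'
from h import *
m=camera_model("wrist")
for f in("w8","w9","w10"):
    im=cv2.imread(f"pics/{f}.png");h=cv2.cvtColor(im,cv2.COLOR_BGR2HSV);k=cv2.inRange(h,(100,150,60),(125,255,255))
    k=cv2.morphologyEx(k,cv2.MORPH_CLOSE,np.ones((13,13)))
    N,l,st,c=cv2.connectedComponentsWithStats(k);i=1+np.argmax(st[1:,4])
    ys,xs=np.where(l==i);
    cl=[(x,ys[xs==x].mean()) for x in range(210,380) if (xs==x).sum()>20]
    p=np.polyfit(*zip(*cl),1);a=plane(m,(210,np.polyval(p,210)),.1);b=plane(m,(380,np.polyval(p,380)),.1)
    d=b-a;print(f,st[i],"angle",np.arctan2(d[1],d[0]))
E
```

```text
w8 [  169   197   219    77 10798] angle -0.09864114249389724
w9 [  102   168   289   102 12431] angle -0.2160729966150055
w10 [  110   188   289    93 11765] angle -0.36295887423952095
```

The bend is about 0.21 rad, inside the 0.10–0.35 range. I'll back off and check from above.

```bash
python3 -m crank '[[[0,0.002,0.008],[0,0,0],0],[[0,0.006,0.02],[0,0,0],0],[[0,0.01,0.04],[0,0,0],0],[[-0.01,0.012,0.05],[0,0,0],0],[[-0.05,0.012,0.05],[0,0,0],0],[[-0.09,0.012,0.05],[0,0,0],0],[[-0.13,0.012,0.05],[0,0,0],0.03],[[-0.15,0.012,0.05],[0,0,0],0.06]]'
python3 - <<'E'
from h import *
go([.43,-.05,.30],[.98,-.2])
go([.45,-.0,.30],[.2,.98])
print(observe()["q"])
E
```

```text
t: 14.25
position: [0.4144, -0.1442, 0.23]
tcp_rot: [0.436, 0.56, 0.43, -0.558]
wrist_force: [0.9, -0.4, -0.5]
grip_width: 0.334
shift [-0.0703 -0.0076 -0.0949] turn [-2.85  0.18 -0.48] | 1
shift [-0.0703 -0.0076 -0.0949] turn [177.15  -0.74  -0.28] | -1
shift [-0.0704 -0.0007 -0.1483] turn [-92.85   0.52  -0.24] | 1
shift [-0.0704 -0.0007 -0.1483] turn [87.15 -0.24 -0.52] | -1
[-5.10310549e-01 -1.44596709e-01  1.73588061e+00 -6.53757466e-04
  1.54136572e+00 -2.59179119e-01]
```

```bash
python3 - <<'E'
from h import *
go([.42,-.02,.33],[.2,.98])
E
python3 -m crank '[[[-0.03,0,-0.01],[-8,0,0],0.07],[[-0.06,0,-0.02],[-16,0,0],0.07],[[-0.08,0,-0.04],[-24,0,0],0.07],[[-0.1,0,-0.06],[-32,0,0],0.07],[[-0.1,-0.01,-0.08],[-40,0,0],0.07],[[-0.1,-0.02,-0.1],[-48,0,0],0.07],[[-0.1,-0.024,-0.122],[-56,0,0],0.07],[[-0.1,-0.024,-0.122],[-64,0,0],0.07]]'
python3 -m crank '[[[0,0,0],[-8,0,0],0.07],[[0,0,0],[-16,0,0],0.07],[[0,0,0],[-24,0,0],0.07],[[0,0,0],[-28,0,0],0.07],[[0,0,0],[-28,0,0],0.07],[[0,0,0],[-28,0,0],0.07],[[0,0,0],[-28,0,0],0.07],[[0,0,0],[-28,0,0],0.07]]' 60
python3 - <<'E'
from h import *
import json
m=camera_model("wrist");im=camera("wrist")
json.dump({k:np.array(v).tolist() for k,v in m.items()},open("w11.json","w"))
cv2.imwrite("pics/w11.png",cv2.resize(im[:,:,::-1],(800,600),interpolation=2))
cv2.imwrite("pics/s11.png",camera("side")[:,:,::-1])
cv2.imwrite("pics/c11.png",camera("scene")[:,:,::-1])
E
```

```text
shift [-0.1006 -0.0245 -0.1214] turn [-92.85   0.52  -0.24] | 1
shift [-0.1006 -0.0245 -0.1214] turn [87.15 -0.24 -0.52] | -1
t: 15.05
position: [0.4204, -0.0179, 0.3304]
tcp_rot: [0.668, 0.241, 0.661, -0.242]
wrist_force: [-0.1, 0.1, 0.1]
grip_width: 0.82
t: 15.85
position: [0.4203, -0.018, 0.3305]
tcp_rot: [0.706, 0.073, 0.7, -0.075]
wrist_force: [0.4, 0.7, -0.5]
grip_width: 0.825
```

View pics/w11.png

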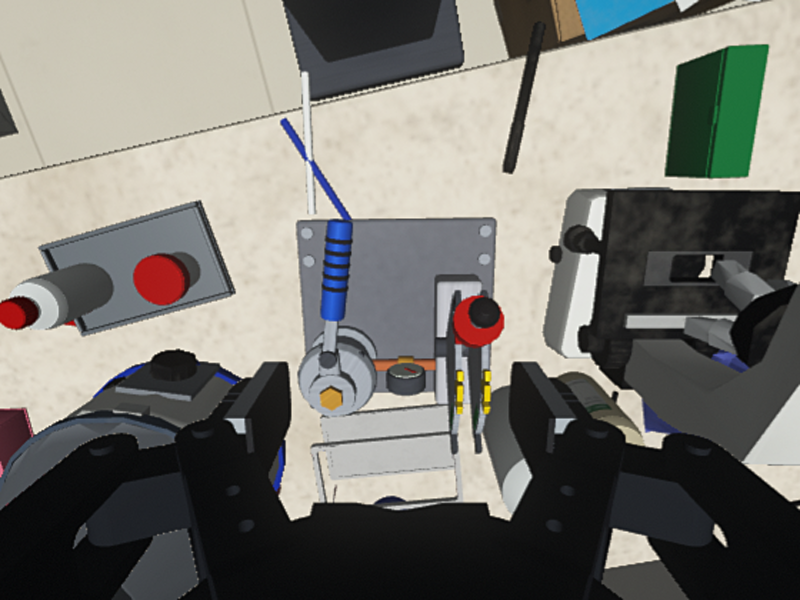

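View pics/s11.png

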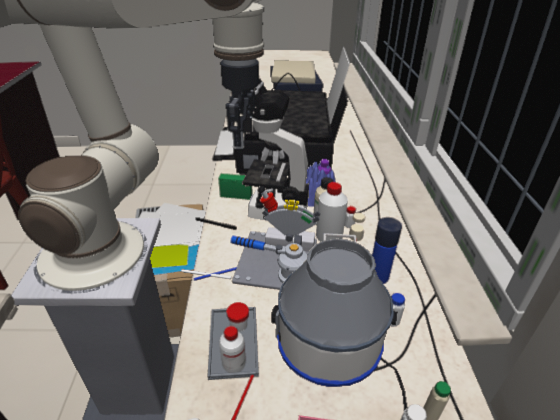

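View pics/c11.png

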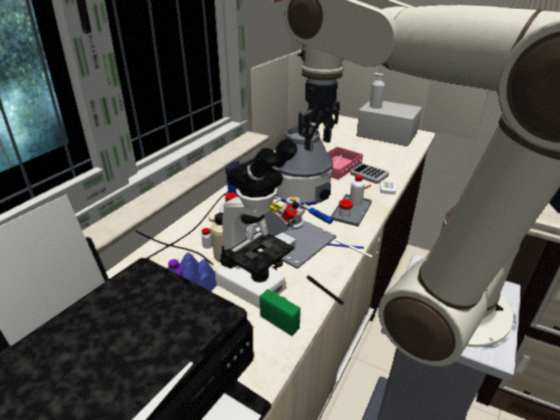

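The wrist picture shows the bent handle from (330,358) to (340,222), the collar at (478,322), the black cap at (485,312) and the microscope stage's edge at x≈595. The side picture shows the small bottle and the cup on the tray. I'll measure the bend, the lever, and the microscope's clearance.

```bash
python3 - <<'E'
from h import *
import json
np.set_printoptions(precision=4,suppress=True)
m=json.load(open("w11.json"));m={k:np.array(v) for k,v in m.items()}
m1=json.load(open("w1.json"));m1={k:np.array(v) for k,v in m1.items()}
sd,sc=camera_model("side"),camera_model("scene")
W=lambda x,y:((x+.5)/800*560-.5,(y+.5)/600*420-.5)
D=lambda x,y:(185+x/5-.4,170+y/5-.4)
S=lambda x,y:(200+x/5-.4,180+y/5-.4)
p=lambda x,y,z:plane(m,W(x,y),z)
a,b=p(331,318,.095),p(338,224,.095);d=a-b;print("handle",a,b,"ang",np.arctan2(d[1],d[0]))
print("breakaway",p(329,360,.1),"nut",p(332,398,.106))
fl,fr,br=p(496,220,.012),p(298,220,.012),p(494,300,.012)
print("plate",fl,fr,np.linalg.norm(fl-fr),"ydir ang",np.arctan2(*(fl-fr)[[1,0]])-np.pi/2)
print("cap w11/w1",two(m,W(485,312),m1,W(482,145)))
print("cap w11/side",two(m,W(485,312),sd,D(402,120)))
print("collartop w11/w1",two(m,W(478,322),m1,W(495,157)))
# scope
print("scope head",two(sc,(265,165),sd,(268,105)),"eyepiece",two(sc,(287,150),sd,(246,78)))
print("stage near corner",two(m,W(592,352),m1,W(595,55)),)
for z in(.0,.05,.1,.15):print(z,p(560,340,z),p(592,360,z),p(630,345,z))
for q in [(512,375),(560,375)]: print("tall",p(*q,.13))
for n,w,s in(("tallcap",(773,172),(745,85)),):print(n,two(m1,W(*w),sd,D(*s)))
E
```

```text
handle [ 0.4635 -0.0881  0.095 ] [ 0.3871 -0.0626  0.095 ] ang -0.32179736240992024
breakaway [ 0.4989 -0.0982  0.1   ] nut [ 0.5319 -0.1031  0.106 ]
plate [0.423  0.0774 0.012 ] [ 0.3822 -0.1133  0.012 ] 0.1950356407005173 ydir ang -0.21061975601708638
cap w11/w1 (array([0.4575, 0.0319, 0.1757]), np.float64(0.0004303828277651394))
cap w11/side (array([0.464 , 0.0342, 0.1615]), np.float64(0.003086112087363157))
collartop w11/w1 (array([0.4711, 0.0285, 0.1549]), np.float64(0.0001812085564309555))
scope head (array([0.4733, 0.1545, 0.3469]), np.float64(0.0015953764564517175)) eyepiece (array([0.4147, 0.1702, 0.4061]), np.float64(0.013790156503608434))
stage near corner (array([0.5134, 0.1054, 0.1515]), np.float64(0.004275251140111928))
0.0 [0.5672 0.1275 0.    ] [ 0.5979  0.1591 -0.    ] [0.5888 0.2012 0.    ]
0.05 [0.5446 0.1136 0.05  ] [0.572  0.1419 0.05  ] [0.5639 0.1795 0.05  ]
0.1 [0.5221 0.0998 0.1   ] [0.5462 0.1247 0.1   ] [0.5391 0.1579 0.1   ]
0.15 [0.4995 0.086  0.15  ] [0.5204 0.1075 0.15  ] [0.5142 0.1362 0.15  ]
tall [0.5304 0.0503 0.13  ]
tall [0.5385 0.088  0.13  ]
tallcap (array([0.6434, 0.064 , 0.1644]), np.float64(0.0017465522151900947))
```

```bash
python3 - <<'E'
from h import *
np.set_printoptions(precision=3,suppress=True)
sc,sd=camera_model("scene"),camera_model("side")
for uv in[(282,182),(276,193),(296,148),(284,165)]:
    print(uv,[plane(sc,uv,z) for z in(.25,.3,.35,.4)])
im=cv2.imread("pics/scene0.png")[120:220,200:340];cv2.imwrite("pics/scm.png",cv2.resize(im,None,fx=5,fy=5,interpolation=2))
im=cv2.imread("pics/s11.png")[40:240,190:350];cv2.imwrite("pics/sdm.png",cv2.resize(im,None,fx=3,fy=3,interpolation=2))
E
```

```text
(282, 182) [array([0.486, 0.05 , 0.25 ]), array([0.441, 0.131, 0.3  ]), array([0.397, 0.212, 0.35 ]), array([0.352, 0.293, 0.4  ])]
(276, 193) [array([0.471, 0.107, 0.25 ]), array([0.428, 0.182, 0.3  ]), array([0.385, 0.258, 0.35 ]), array([0.342, 0.333, 0.4  ])]
(296, 148) [array([ 0.554, -0.162,  0.25 ]), array([ 0.503, -0.06 ,  0.3  ]), array([0.451, 0.042, 0.35 ]), array([0.4  , 0.145, 0.4  ])]
(284, 165) [array([ 0.529, -0.04 ,  0.25 ]), array([0.481, 0.05 , 0.3  ]), array([0.432, 0.14 , 0.35 ]), array([0.383, 0.23 , 0.4  ])]
```

View pics/scm.png

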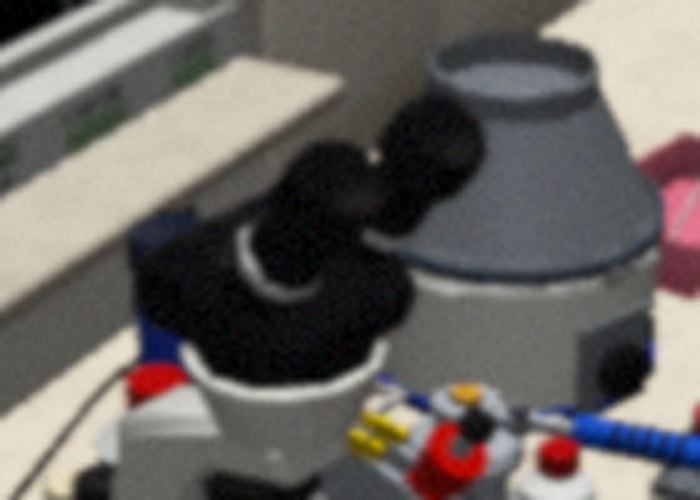

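View pics/sdm.png

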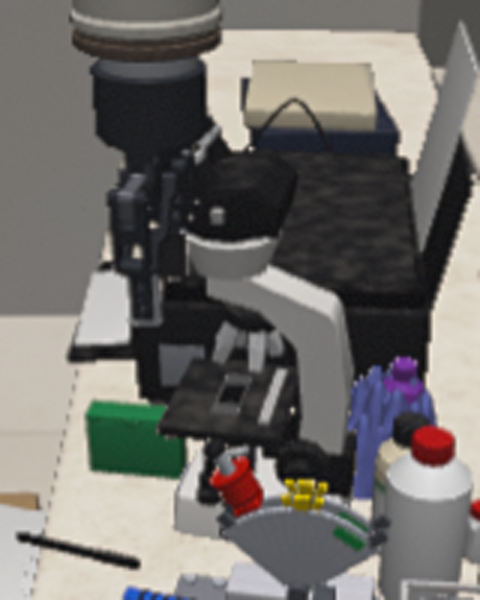

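```bash
python3 - <<'E'
from h import *
import json
np.set_printoptions(precision=4,suppress=True)
L=lambda f:{k:np.array(v) for k,v in json.load(open(f)).items()}
m,m1=L("w11.json"),L("w1.json");sd=camera_model("side")
W=lambda x,y:((x+.5)/800*560-.5,(y+.5)/600*420-.5)
D=lambda x,y:(185+x/5-.4,170+y/5-.4)
c,s=np.cos(-.207),np.sin(-.207)
st=lambda P:np.array([P[0]*c+P[1]*s,-P[0]*s+P[1]*c,P[2]])
im=cv2.imread("pics/w11.png");h=cv2.cvtColor(im,cv2.COLOR_BGR2HSV)
y=cv2.inRange(h,(22,150,120),(35,255,255))
im1=cv2.imread("pics/w1.png");y1=cv2.inRange(cv2.cvtColor(im1,cv2.COLOR_BGR2HSV),(22,150,120),(35,255,255))
ims=cv2.imread("pics/s11.png");ys=cv2.inRange(cv2.cvtColor(ims,cv2.COLOR_BGR2HSV),(22,120,120),(35,255,255))
def cen(k,box):
    q=np.argwhere(k[box[1]:box[3],box[0]:box[2]]);return q.mean(0)[::-1]+[box[0],box[1]],len(q)
a=cen(y,(440,350,510,430))[0];b=cen(y1,(530,160,610,240))[0];e=cen(ys,(270,190,310,220))[0]
print(a,b,e)
P,g=two(m,W(*a),m1,W(*b));print("yellow",P,g,st(P))
P,g=two(m,W(*a),sd,e);print("yellow side",P,g,st(P))
r=lambda k:cv2.inRange(k,(0,150,90),(8,255,255))|cv2.inRange(k,(172,150,90),(180,255,255))
ra=cen(r(h),(440,280,520,360))[0];rb=cen(r(cv2.cvtColor(im1,cv2.COLOR_BGR2HSV)),(450,110,540,200))[0];re=cen(r(cv2.cvtColor(ims,cv2.COLOR_BGR2HSV)),(255,185,282,215))[0]
print(ra,rb,re)
P,g=two(m,W(*ra),m1,W(*rb));print("collar",P,g,st(P))
P,g=two(m,W(*ra),sd,re);print("collar side",P,g,st(P))
for n,P in(("cap11",two(m,W(485,312),m1,W(482,145))[0]),):print(n,st(P))
E
```

```text
[473.6748 392.0221] [569.5884 197.6865] [291.1343 203.3881]
yellow [0.5316 0.0168 0.1435] 8.420821853102238e-05 [0.5168 0.1257 0.1435]
yellow side [0.531  0.0167 0.1443] 0.0003364560088483659 [0.5163 0.1255 0.1443]
[473.5754 326.3771] [501.4019 162.6812] [269.7066 201.9222]
collar [0.4793 0.0267 0.1402] 0.0012422036289477167 [0.4636 0.1246 0.1402]
collar side [0.4777 0.0257 0.1431] 0.001139128304261745 [0.4622 0.1233 0.1431]
cap11 [0.4412 0.1253 0.1757]
```

```bash
python3 - <<'E'
from h import *
go([.4763,.0283,.215],[.2055,.979])
E
```

```text
shift [0.1157 0.0571 0.044 ] turn [-0.14  0.52  0.14] | 1
shift [0.1157 0.0571 0.044 ] turn [179.86   0.23  -0.82] | -1
```

```bash
python3 -m crank '[[[0.01,0.015,0.012],[0,0.2,0],0.07],[[0.03,0.035,0.027],[0,0.5,0],0.07],[[0.06,0.05,0.039],[0,0.5,0],0.07],[[0.085,0.057,0.044],[0,0.5,0],0.07],[[0.105,0.057,0.044],[0,0.5,0],0.07],[[0.115,0.057,0.044],[0,0.5,0],0.07],[[0.115,0.057,0.044],[0,0.5,0],0.07],[[0.115,0.057,0.044],[0,0.5,0],0.07]]' 35
python3 - <<'E'
from h import *
m=camera_model("wrist");im=camera("wrist");cv2.imwrite("pics/w12.png",im[:,:,::-1])
im=camera("scene");cv2.imwrite("pics/c12.png",cv2.resize(im[20:260,160:480,::-1],None,fx=2.5,fy=2.5))
go([.4763,.0283,.127],[.2055,.979])
print(proj(m,[[.4763,.0283,.148]]))
E
```

```text
t: 16.8
position: [0.4765, 0.028, 0.2167]
tcp_rot: [0.704, 0.073, 0.703, -0.075]
wrist_force: [0.4, -0.4, -0.3]
grip_width: 0.815
shift [ 0.0899  0.0005 -0.0005] turn [-0.16  0.12  0.13] | 1
shift [ 0.0899  0.0005 -0.0005] turn [179.84   0.21  -0.19] | -1
[[280.07093399 220.58409545]]
```

View pics/w12.png

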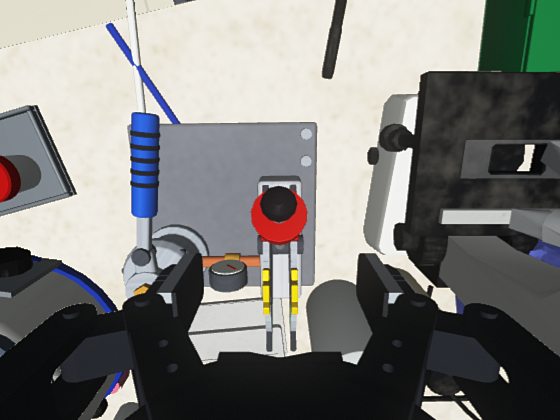

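View pics/c12.png

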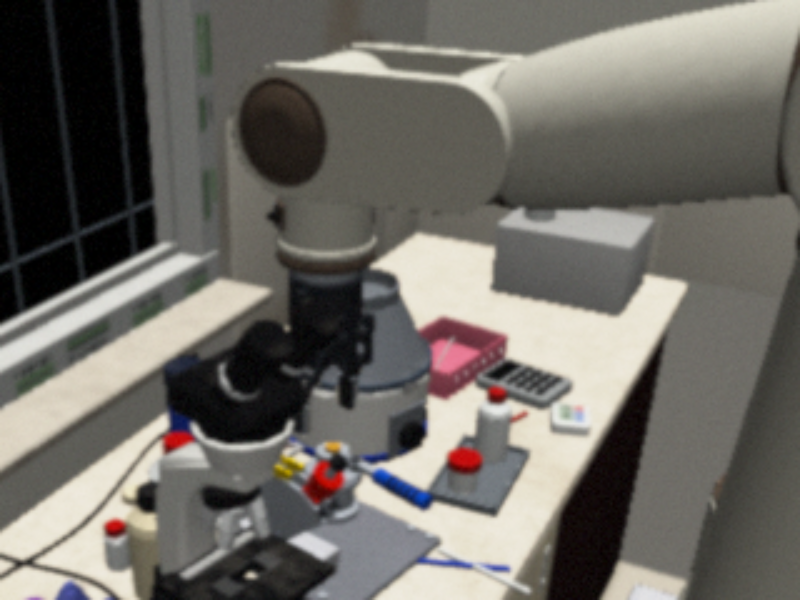

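The collar is centred between the fingers at (279,218), and the gripper clears the microscope head. Going down now.

```bash
python3 -m crank '[[[0.01,0,0],[0,0,0],0.06],[[0.025,0,0],[0,0,0],0.06],[[0.04,0,0],[0,0,0],0.06],[[0.055,0,0],[0,0,0],0.06],[[0.07,0,0],[0,0,0],0.06],[[0.082,0,0],[0,0,0],0.06],[[0.088,0,0],[0,0,0],0.06],[[0.089,0,0],[0,0,0],0.06]]'
python3 - <<'E'
from h import *
m=camera_model("wrist");im=camera("wrist");cv2.imwrite("pics/w13.png",im[:,:,::-1])
E
```

```text
t: 17.7
position: [0.4766, 0.0277, 0.1274]
tcp_rot: [0.704, 0.073, 0.703, -0.075]
wrist_force: [-0.1, -0.1, 0.1]
grip_width: 0.704
```

View pics/w13.png

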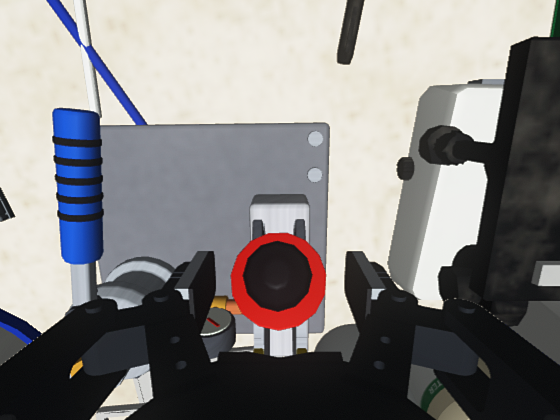

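The collar sits centred between the fingers, so I'll close.

```bash
python3 -m crank '[[[0,0,0],[0,0,0],0.045],[[0,0,0],[0,0,0],0.035],[[0,0,0],[0,0,0],0.025],[[0,0,0],[0,0,0],0.025],[[0,0,0],[0,0,0],0.025],[[0,0,0],[0,0,0],0.025],[[0,0,0],[0,0,0],0.025],[[0,0,0],[0,0,0],0.025]]' 40
python3 - <<'E'
from h import *
np.set_printoptions(precision=4,suppress=True)
im=camera("side");cv2.imwrite("pics/s14.png",cv2.resize(im[130:290,180:380,::-1],None,fx=4,fy=3.75))
p,r=frame();print(p)
xs=np.array([np.cos(-.207),np.sin(-.207),0]);z=np.array([0,0,1.])
piv=np.array([.5313,.0167,.05])
a0=-.52
# arc of TCP offset from current: grip point starts R0=.113 at a0
g0=piv+.113*(np.sin(a0)*xs+np.cos(a0)*z)
print("grip pt minus tcp",g0-p)
for R_,a in[(.1275,a0),(.1275,-.4),(.1275,-.25),(.1275,-.1),(.1275,0.05),(.1275,.2),(.1275,.35),(.1275,.48),(.1275,.56)]:
    g=piv+R_*(np.sin(a)*xs+np.cos(a)*z);print(a,r.inv().apply(g-g0).round(4))
E
```

```text
t: 18.55
position: [0.4769, 0.0272, 0.1287]
tcp_rot: [0.704, 0.073, 0.702, -0.075]
wrist_force: [-4.3, -5.8, 7.0]
grip_width: 0.396
[0.4769 0.0272 0.1287]
grip pt minus tcp [-0.0005  0.001   0.0193]
-0.52 [-0.0126 -0.0001 -0.0072]
-0.4 [-0.0194 -0.      0.0066]
-0.25 [-0.0254 -0.      0.0247]
-0.1 [-0.0287  0.      0.0435]
0.05 [-0.0291  0.0001  0.0626]
0.2 [-0.0267  0.0001  0.0816]
0.35 [-0.0214  0.0002  0.0999]
0.48 [-0.0147  0.0003  0.1151]
0.56 [-0.0096  0.0003  0.1239]
```

View pics/s14.png

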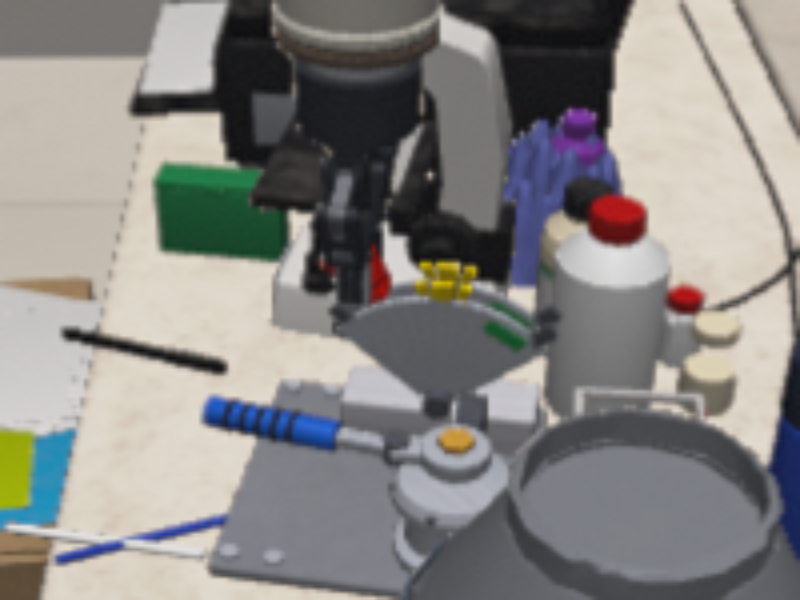

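The grip is 33.8 mm wide, which matches the 34 mm collar. Next is a lift of 14.5 mm along the lever.

```bash
python3 -m crank '[[[-0.002,0,-0.001],[0,0,0],0.025],[[-0.004,0,-0.0022],[0,0,0],0.025],[[-0.006,0,-0.0034],[0,0,0],0.025],[[-0.008,0,-0.0046],[0,0,0],0.025],[[-0.01,0,-0.0057],[0,0,0],0.025],[[-0.0115,0,-0.0066],[0,0,0],0.025],[[-0.0126,0,-0.0072],[0,0,0],0.025],[[-0.0126,0,-0.0072],[0,0,0],0.025]]'
python3 - <<'E'
from h import *
np.set_printoptions(precision=4,suppress=True)
im=camera("side");cv2.imwrite("pics/s15.png",cv2.resize(im[170:240,235:325,::-1],None,fx=8,fy=8,interpolation=2))
im=camera("wrist");cv2.imwrite("pics/w15.png",im[:,:,::-1])
s=observe();print(s["position"],s["wrist_force"],s["wrist_torque"])
p,r=frame()
xs=np.array([np.cos(-.207),np.sin(-.207),0]);z=np.array([0,0,1.])
for a in(-.45,-.38,-.3,-.2,-.1,0,.1,.2,.3,.4,.5,.56):
    g=.1275*((np.sin(a)-np.sin(-.52))*xs+(np.cos(a)-np.cos(-.52))*z);print(a,r.inv().apply(g).round(4))
E
```

```text
t: 19.4
position: [0.4697, 0.0286, 0.1414]
tcp_rot: [0.704, 0.073, 0.702, -0.075]
wrist_force: [0.9, -5.6, -5.9]
grip_width: 0.394
[0.4697 0.0286 0.1413] [ 0.6304 -5.6232 -4.0701] [-0.8028 -0.1795  0.024 ]
-0.45 [-0.0041  0.      0.0079]
-0.38 [-0.0077  0.      0.0161]
-0.3 [-0.0111  0.      0.0257]
-0.2 [-0.0142  0.0001  0.0381]
-0.1 [-0.0161  0.0001  0.0507]
0 [-0.0167  0.0001  0.0634]
0.1 [-0.016   0.0002  0.0761]
0.2 [-0.0141  0.0002  0.0887]
0.3 [-0.0109  0.0003  0.1011]
0.4 [-0.0065  0.0003  0.113 ]
0.5 [-0.0009  0.0004  0.1245]
0.56 [0.003  0.0004 0.1311]
```

View pics/s15.png

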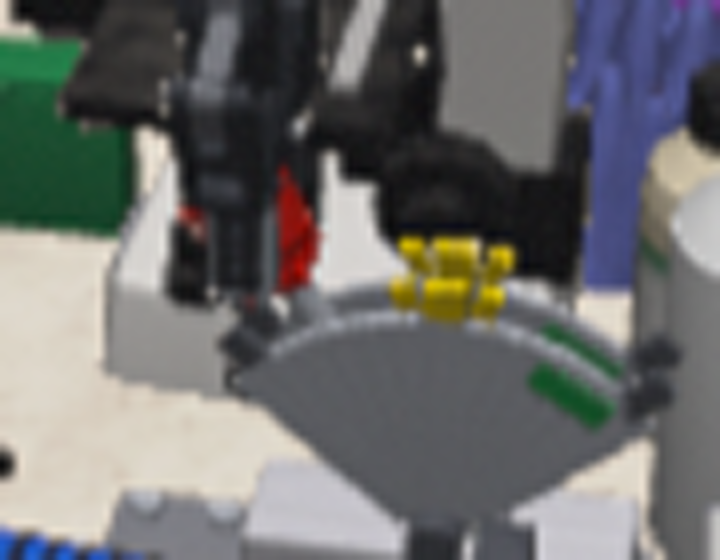

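View pics/w15.png

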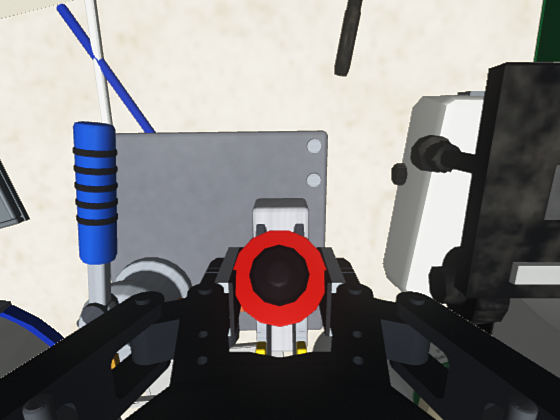

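The collar is up: the rod shows beneath it, and the ~5 N spring load is on the wrist. Next comes the swing, first half.

```bash
python3 -m crank '[[[-0.002,0,0.004],[0,0,0],0.025],[[-0.0041,0,0.0079],[0,0,0],0.025],[[-0.006,0,0.012],[0,0,0],0.025],[[-0.0077,0,0.0161],[0,0,0],0.025],[[-0.0095,0,0.021],[0,0,0],0.025],[[-0.0111,0,0.0257],[0,0,0],0.025],[[-0.0128,0,0.032],[0,0,0],0.025],[[-0.0142,0,0.0381],[0,0,0],0.025]]'
python3 - <<'E'
from h import *
im=camera("side");cv2.imwrite("pics/s16.png",cv2.resize(im[170:240,235:325,::-1],None,fx=8,fy=8,interpolation=2))
np.set_printoptions(precision=4,suppress=True)
s=observe();print(s["position"],s["wrist_force"],s["wrist_torque"])
p,r=frame();d=np.array([.5313,.0167,.05])-p;
xs=np.array([np.cos(-.207),np.sin(-.207),0]);z=np.array([0,0,1.])
x=-(d@xs);zz=p[2]+.0193-.05;print("R",np.hypot(x,zz),"a",np.arctan2(x,zz))
a0=-.2
for a in(-.1,0,.1,.2,.3,.4,.5,.56):
    g=.1275*((np.sin(a)-np.sin(a0))*xs+(np.cos(a)-np.cos(a0))*z);print(a,r.inv().apply(g).round(4))
E
```

```text
t: 20.3
position: [0.5075, 0.0208, 0.1558]
tcp_rot: [0.704, 0.073, 0.702, -0.075]
wrist_force: [-1.6, 1.2, -6.2]
grip_width: 0.394
[0.5083 0.0207 0.156 ] [ 0.5086  1.3912 -5.946 ] [ 0.2461 -0.0578  0.0323]
R 0.12744092924656783 a -0.18435170229246536
-0.1 [-0.0019  0.      0.0126]
0 [-0.0025  0.0001  0.0253]
0.1 [-0.0018  0.0001  0.0381]
0.2 [0.0002 0.0001 0.0507]
0.3 [0.0034 0.0002 0.063 ]
0.4 [0.0078 0.0002 0.075 ]
0.5 [0.0134 0.0003 0.0864]
0.56 [0.0173 0.0003 0.093 ]
```

View pics/s16.png

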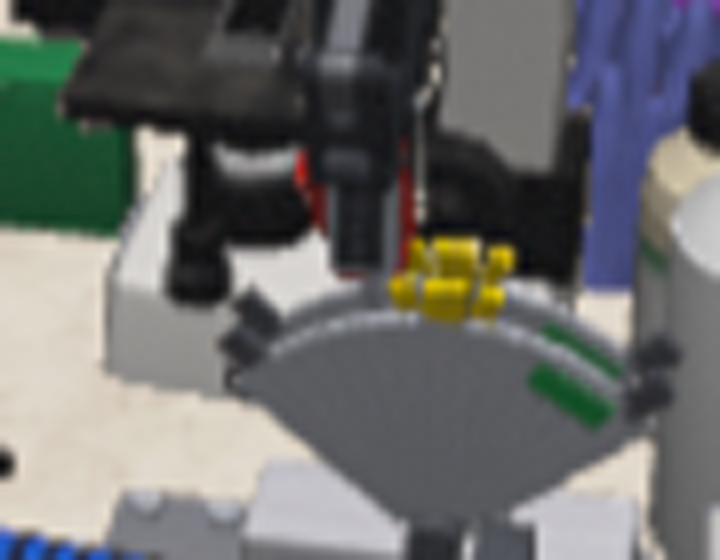

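The lever is now past the blocked angle with low forces. I'll continue over the middle.

```bash
python3 -m crank '[[[-0.001,0,0.007],[0,0,0],0.025],[[-0.002,0,0.015],[0,0,0],0.025],[[-0.0022,0,0.023],[0,0,0],0.025],[[-0.002,0,0.031],[0,0,0],0.025],[[-0.0013,0,0.039],[0,0,0],0.025],[[-0.0004,0,0.046],[0,0,0],0.025],[[0.0012,0,0.054],[0,0,0],0.025],[[0.0034,0,0.062],[0,0,0],0.025]]'
python3 - <<'E'
from h import *
im=camera("side");cv2.imwrite("pics/s17.png",cv2.resize(im[170:240,235:325,::-1],None,fx=8,fy=8,interpolation=2))
np.set_printoptions(precision=4,suppress=True)
s=observe();print(s["position"],s["wrist_force"],s["wrist_torque"])
p,r=frame();d=np.array([.5313,.0167,.05])-p;
xs=np.array([np.cos(-.207),np.sin(-.207),0]);z=np.array([0,0,1.])
x=-(d@xs);zz=p[2]+.0193-.05;a0=np.arctan2(x,zz);print("R",np.hypot(x,zz),"a",a0)
for a in(.4,.45,.5,.55,.58):
    g=.1275*((np.sin(a)-np.sin(a0))*xs+(np.cos(a)-np.cos(a0))*z);print(a,r.inv().apply(g).round(4))
E
```

```text
t: 21.15
position: [0.5698, 0.0081, 0.1531]
tcp_rot: [0.705, 0.073, 0.702, -0.075]
wrist_force: [-2.4, 7.4, -2.3]
grip_width: 0.398
[0.5706 0.0079 0.1526] [2.0228 6.7937 0.6484] [ 1.1445 -0.2778 -0.0935]
R 0.12841950583623168 a 0.31926352948097
0.4 [0.0037 0.     0.0096]
0.45 [0.0063 0.0001 0.0154]
0.5 [0.0093 0.0001 0.0211]
0.55 [0.0125 0.0001 0.0266]
0.58 [0.0145 0.0001 0.0298]
```

View pics/s17.png

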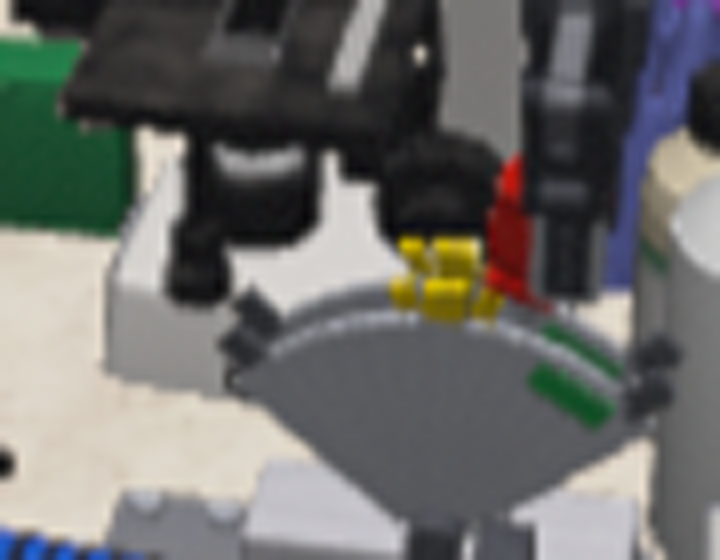

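The lever is past the middle block. Before finishing the swing I'll check the fingers' clearance to the tall bottle.

```bash
python3 -m crank '[[[0.001,0.0003,0.003],[0,0,0],0.025],[[0.002,0.0006,0.006],[0,0,0],0.025],[[0.0037,0.001,0.0096],[0,0,0],0.025],[[0.005,0.001,0.0125],[0,0,0],0.025],[[0.0063,0.001,0.0154],[0,0,0],0.025],[[0.0078,0.001,0.018],[0,0,0],0.025],[[0.0085,0.001,0.0195],[0,0,0],0.025],[[0.0085,0.001,0.0195],[0,0,0],0.025]]'
python3 - <<'E'
from h import *
im=camera("side");cv2.imwrite("pics/s18.png",cv2.resize(im[150:250,235:375,::-1],None,fx=5.5,fy=5.5,interpolation=2))
m=camera_model("wrist");im=camera("wrist");cv2.imwrite("pics/w18.png",im[:,:,::-1])
np.set_printoptions(precision=4,suppress=True)
s=observe();print(s["position"],s["wrist_force"],s["wrist_torque"])
p,r=frame();d=np.array([.5313,.0167,.05])-p;
xs=np.array([np.cos(-.207),np.sin(-.207),0]);z=np.array([0,0,1.])
x=-(d@xs);zz=p[2]+.0193-.05;a0=np.arctan2(x,zz);print("R",np.hypot(x,zz),"a",a0)
for a in(.5,.55,.58,.6):
    g=.1275*((np.sin(a)-np.sin(a0))*xs+(np.cos(a)-np.cos(a0))*z);print(a,r.inv().apply(g).round(4))
E
```

```text
t: 22.0
position: [0.5901, 0.0045, 0.1441]
tcp_rot: [0.705, 0.073, 0.702, -0.075]
wrist_force: [-1.2, -4.2, -4.9]
grip_width: 0.395
[0.5902 0.0045 0.1443] [-1.3122 -5.2276 -5.2277] [-0.6761  0.2454  0.0984]
R 0.12850034793881396 a 0.4868528360354981
0.5 [0.0008 0.     0.0015]
0.55 [0.004 0.    0.007]
0.58 [0.0061 0.     0.0102]
0.6 [0.0075 0.0001 0.0123]
```

View pics/s18.png

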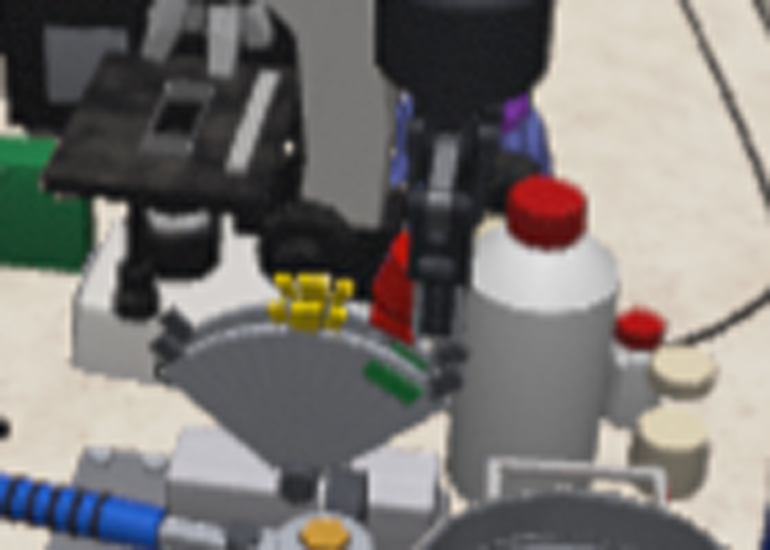

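View pics/w18.png

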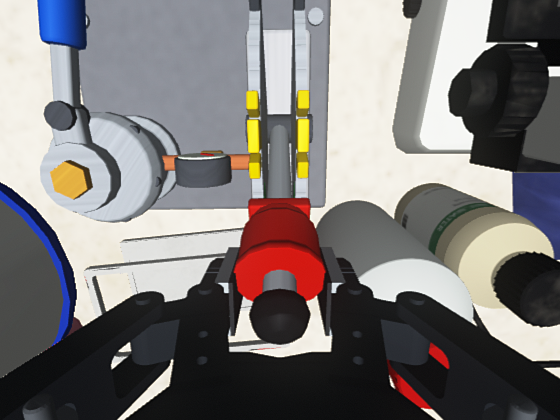

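```bash
python3 - <<'E'
from h import *
import json
np.set_printoptions(precision=4,suppress=True)
m1={k:np.array(v) for k,v in json.load(open("w1.json")).items()}
m=camera_model("wrist");sd=camera_model("side")
f=lambda x,y:(235+x/5.5-.4,150+y/5.5-.4)
print("cap top",plane(sd,f(547,195),.171),"cap bottom front",plane(sd,f(547,212),.16))
print("shoulder lowL",[plane(sd,f(470,285),z) for z in(.11,.12,.13)],[plane(sd,f(616,300),z) for z in(.11,.12,.13)])
print("foot L/R mid",plane(sd,f(525,500),0))
print("w1 cap top z.171",plane(m1,(775/800*560,172/600*420),.165))
# wrist shoulder outline: left edge of bottle near finger
for z in(.11,.125,.14):print(z,plane(m,(348,270),z),plane(m,(330,215),z))
E
```

```text
cap top [0.6428 0.06   0.171 ] cap bottom front [0.6441 0.0625 0.16  ]
shoulder lowL [array([0.6125, 0.0747, 0.11  ]), array([0.6102, 0.0602, 0.12  ]), array([0.608 , 0.0456, 0.13  ])] [array([0.6824, 0.0615, 0.11  ]), array([0.679 , 0.0471, 0.12  ]), array([0.6756, 0.0328, 0.13  ])]
foot L/R mid [0.645  0.0424 0.    ]
w1 cap top z.171 [0.6455 0.0645 0.165 ]
0.11 [0.618  0.0402 0.11  ] [0.5821 0.0355 0.11  ]
0.125 [0.6101 0.0385 0.125 ] [0.5772 0.0342 0.125 ]
0.14 [0.6021 0.0367 0.14  ] [0.5723 0.0328 0.14  ]
```

The tall bottle's axis is at (.644,.062), so the finger has about 10 mm to spare. Going on to the end stop.

```bash
python3 -m crank '[[[0.001,-0.0003,0.002],[0,0,0],0.025],[[0.002,-0.0005,0.004],[0,0,0],0.025],[[0.003,-0.0005,0.0055],[0,0,0],0.025],[[0.004,-0.0005,0.007],[0,0,0],0.025],[[0.005,-0.0005,0.0085],[0,0,0],0.025],[[0.0058,-0.0005,0.0098],[0,0,0],0.025],[[0.0058,-0.0005,0.0098],[0,0,0],0.025],[[0.0058,-0.0005,0.0098],[0,0,0],0.025]]'
python3 - <<'E'
from h import *
im=camera("side");cv2.imwrite("pics/s19.png",cv2.resize(im[150:250,235:375,::-1],None,fx=5.5,fy=5.5,interpolation=2))
np.set_printoptions(precision=4,suppress=True)
s=observe();print(s["position"],s["wrist_force"],s["wrist_torque"])
p,r=frame();d=np.array([.5313,.0167,.05])-p;
xs=np.array([np.cos(-.207),np.sin(-.207),0]);z=np.array([0,0,1.])
x=-(d@xs);zz=p[2]+.0193-.05;a0=np.arctan2(x,zz);print("R",np.hypot(x,zz),"a",a0)
E
```

```text
t: 22.9
position: [0.5999, 0.0022, 0.1385]
tcp_rot: [0.705, 0.073, 0.702, -0.075]
wrist_force: [-0.7, 4.3, -5.1]
grip_width: 0.393
[0.5999 0.0022 0.1385] [ 0.6366  5.3389 -5.4169] [ 0.7697  0.039  -0.0311]
R 0.12859268812405886 a 0.5765690384987927
```

View pics/s19.png

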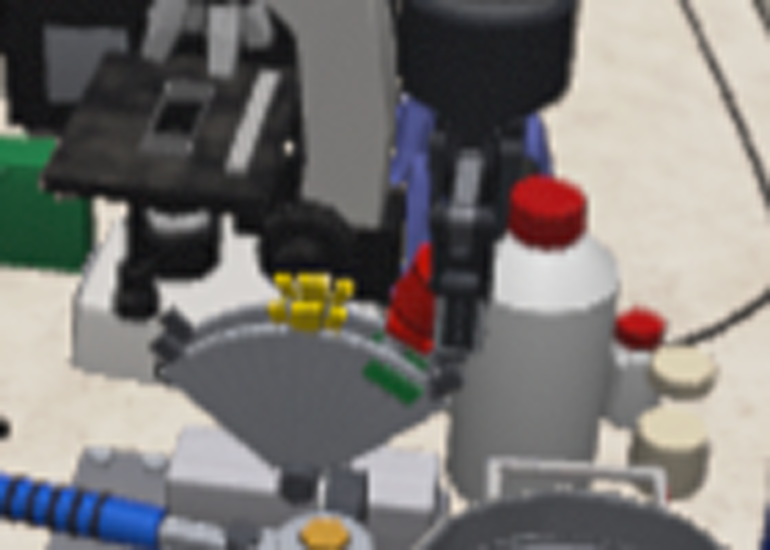

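There's no stop reaction yet, so I'll ease on by another 4 mm.

```bash
python3 -m crank '[[[0.0005,0,0.0007],[0,0,0],0.025],[[0.001,0,0.0014],[0,0,0],0.025],[[0.0014,0,0.0021],[0,0,0],0.025],[[0.0018,0,0.0028],[0,0,0],0.025],[[0.0022,0,0.0035],[0,0,0],0.025],[[0.0026,0,0.004],[0,0,0],0.025],[[0.0026,0,0.004],[0,0,0],0.025],[[0.0026,0,0.004],[0,0,0],0.025]]'
python3 - <<'E'
from h import *
im=camera("side");cv2.imwrite("pics/s20.png",cv2.resize(im[150:250,235:375,::-1],None,fx=5.5,fy=5.5,interpolation=2))
m=camera_model("wrist");im=camera("wrist");cv2.imwrite("pics/w20.png",im[:,:,::-1])
s=observe();print(s["position"],s["wrist_force"],s["wrist_torque"])
E
```

```text
t: 23.75
position: [0.6038, 0.0015, 0.1359]
tcp_rot: [0.705, 0.073, 0.702, -0.075]
wrist_force: [-1.6, 5.1, -3.4]
grip_width: 0.396
[0.60381551 0.00143514 0.13591197] [-2.21353183  5.16585268 -3.11318263] [0.73065255 0.37010941 0.00611909]
```

View pics/s20.png

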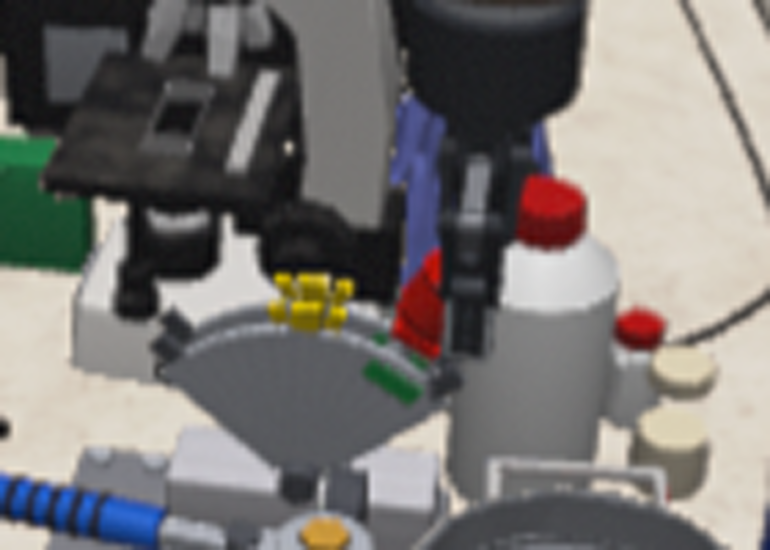

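View pics/w20.png

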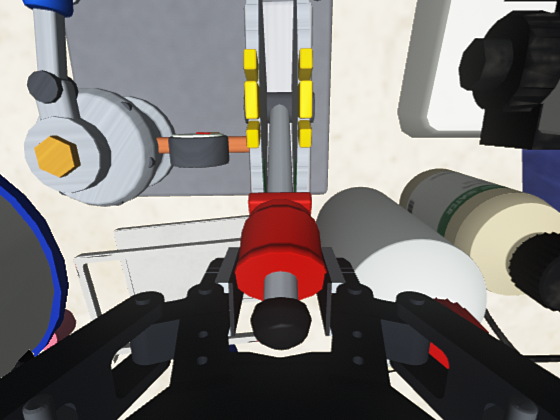

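```bash
python3 - <<'E'
from h import *
m=camera_model("wrist");piv=np.array([.5313,.0167,.05])
xs=np.array([np.cos(-.207),np.sin(-.207),0]);z=np.array([0,0,1.])
for a in(.4,.45,.5,.55,.6):
    P=[piv+R_*(np.sin(a)*xs+np.cos(a)*z) for R_ in(.145,.15,.158)];print(a,proj(m,P)[:,1].round(1))
p,r=frame()
d=p-piv;x=d@xs
print("tcp",x,p[2],"a",np.arctan2(x,p[2]+.0193-.05),np.hypot(x,p[2]+.0193-.05))
sd=camera_model("side")
for a in(.5,.55):print(proj(sd,[piv+R_*(np.sin(a)*xs+np.cos(a)*z) for R_ in(.085,.1,.128)]))
E
```

```text
0.4 [278.6 291.5 314.2]
0.45 [292.2 305.4 328.7]
0.5 [303.8 317.2 340.6]
0.55 [313.5 326.9 350.1]
0.6 [321.4 334.7 357.5]
tcp 0.07410475257388584 0.13591196509705714 a 0.6136312378008353 0.1286898284777053
[[306.9837677  211.59143751]
 [310.10254777 207.6699347 ]
 [316.06586566 200.1705033 ]]
[[308.38101839 212.44157573]
 [311.75698529 208.68217069]
 [318.20919358 201.49589258]]
```

```bash
python3 -m crank '[[[0.0003,0,0.0006],[0,0,0],0.025],[[0.0006,0,0.0012],[0,0,0],0.025],[[0.001,0,0.0018],[0,0,0],0.025],[[0.0013,0,0.0024],[0,0,0],0.025],[[0.0016,0,0.003],[0,0,0],0.025],[[0.0016,0,0.003],[0,0,0],0.025],[[0.0016,0,0.003],[0,0,0],0.025],[[0.0016,0,0.003],[0,0,0],0.025]]'
python3 - <<'E'
from h import *
m=camera_model("wrist");im=camera("wrist");cv2.imwrite("pics/w21.png",im[:,:,::-1])
s=observe();print(s["position"],s["wrist_force"],s["wrist_torque"])
E
```

```text
t: 24.65
position: [0.6062, 0.001, 0.1345]
tcp_rot: [0.704, 0.073, 0.702, -0.075]
wrist_force: [-9.9, 5.5, 1.3]
grip_width: 0.396
[0.60616428 0.00102787 0.13447706] [-8.84294857  5.79215555  1.85401445] [ 0.83466368  1.49419872 -0.04208735]
```

View pics/w21.png

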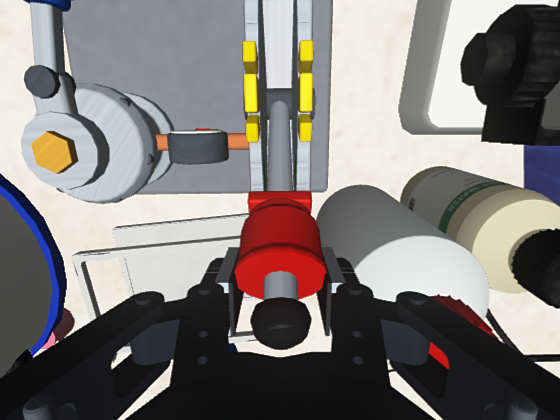

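The stop reaction is clear (about 10 N), so the lever is at its far end. I'll open just enough to free the collar, away from the tall bottle, then ease back and go straight up.

```bash
python3 -m crank '[[[0,0,0],[0,0,0],0.037],[[0,0,0],[0,0,0],0.039],[[0,0,0],[0,0,0],0.041],[[0,0,0],[0,0,0],0.042],[[0,0,-0.003],[0,0,0],0.043],[[0,0,-0.006],[0,0,0],0.044],[[0,0,-0.008],[0,0,0],0.046],[[0,0,-0.008],[0,0,0],0.046]]'
python3 - <<'E'
from h import *
im=camera("side");cv2.imwrite("pics/s22.png",cv2.resize(im[150:250,235:375,::-1],None,fx=5.5,fy=5.5,interpolation=2))
m=camera_model("wrist");im=camera("wrist");cv2.imwrite("pics/w22.png",im[:,:,::-1])
E
```

```text
t: 25.5
position: [0.5981, 0.0028, 0.1346]
tcp_rot: [0.705, 0.073, 0.702, -0.075]
wrist_force: [-0.3, -1.0, 0.6]
grip_width: 0.534
```

View pics/s22.png

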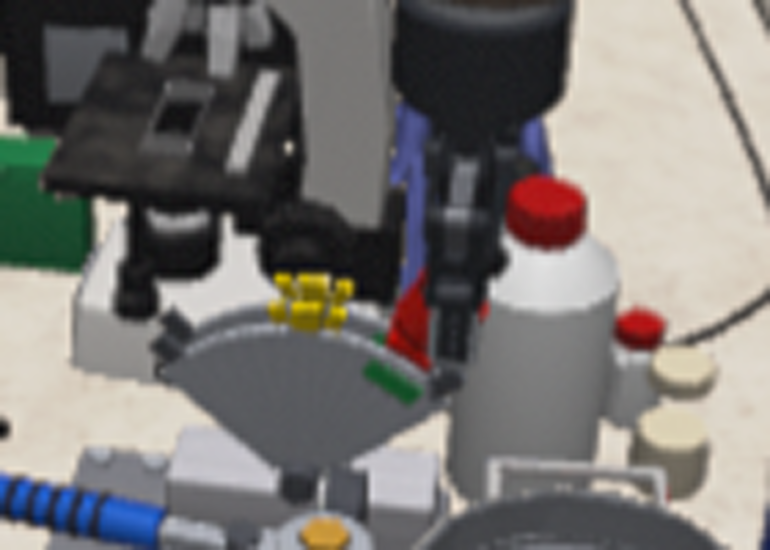

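View pics/w22.png

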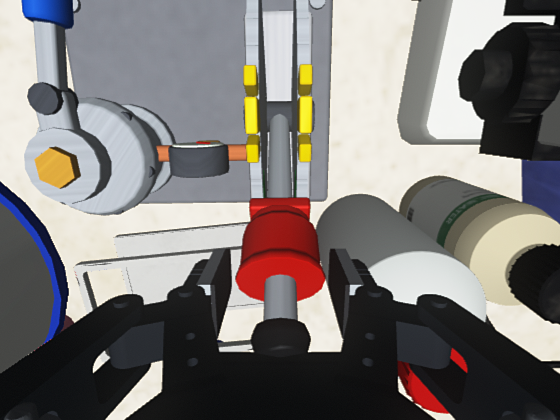

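The collar has dropped, since more rod shows above it. Next I'll withdraw straight up.

```bash
python3 -m crank '[[[-0.01,0,0],[0,0,0],0.046],[[-0.025,0,0],[0,0,0],0.046],[[-0.045,0,0],[0,0,0],0.046],[[-0.07,0,0],[0,0,0],0.05],[[-0.1,0,0],[0,0,0],0.06],[[-0.13,0,-0.02],[0,0,0],0.06],[[-0.15,0,-0.06],[0,0,0],0.06],[[-0.16,0,-0.1],[0,0,0],0.06]]'
python3 -m crank '[[[0,0,-0.03],[0,0,0],0.06],[[0,0,-0.06],[0,0,0],0.06],[[0,0,-0.07],[0,0,0],0.06],[[0,0,-0.07],[0,0,0],0.06],[[0,0,-0.07],[0,0,0],0.06],[[0,0,-0.07],[0,0,0],0.06],[[0,0,-0.07],[0,0,0],0.06],[[0,0,-0.07],[0,0,0],0.06]]'
python3 - <<'E'
from h import *
import json
m=camera_model("wrist");im=camera("wrist");cv2.imwrite("pics/w23.png",cv2.resize(im[:,:,::-1],(800,600),interpolation=2))
json.dump({k:np.array(v).tolist() for k,v in m.items()},open("w23.json","w"))
im=camera("side");cv2.imwrite("pics/s23.png",im[:,:,::-1]);cv2.imwrite("pics/s23z.png",cv2.resize(im[170:290,185:345,::-1],None,fx=5,fy=5,interpolation=2))
E
```

```text
t: 26.4
position: [0.4992, 0.024, 0.2971]
tcp_rot: [0.706, 0.073, 0.701, -0.075]
wrist_force: [-0.8, -1.0, 1.0]
grip_width: 0.702
t: 27.2
position: [0.4311, 0.0384, 0.2963]
tcp_rot: [0.705, 0.073, 0.701, -0.075]
wrist_force: [-0.8, -0.7, -0.1]
grip_width: 0.701
```

View pics/s23z.png

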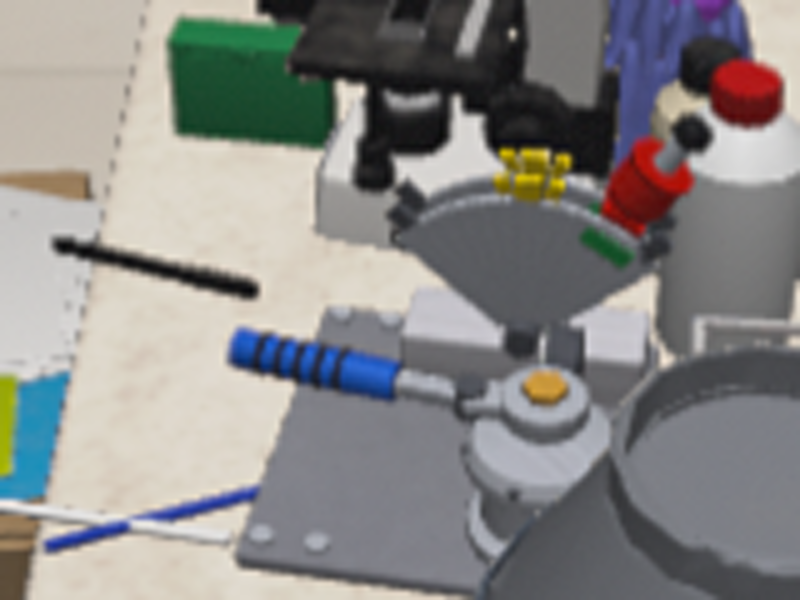

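View pics/w23.png

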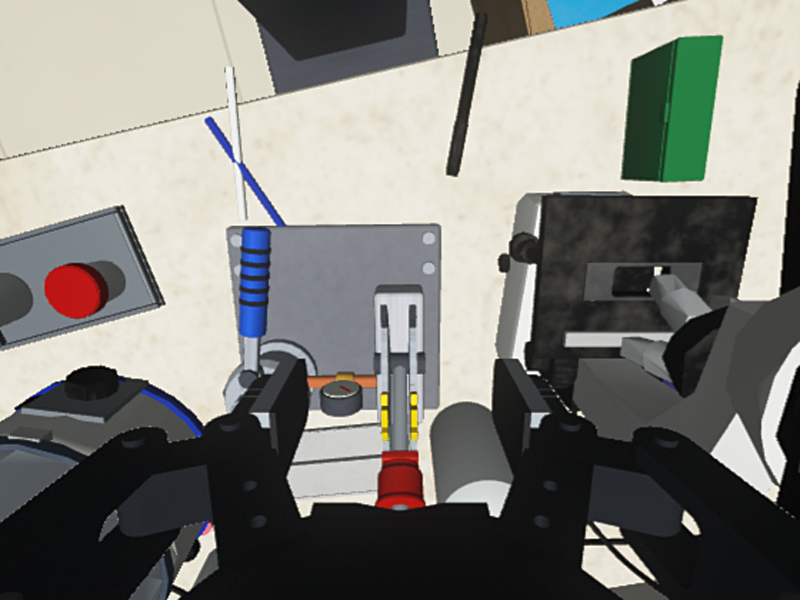

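View pics/s23.png

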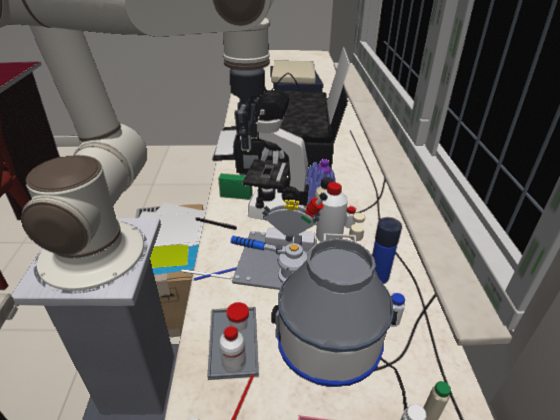

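The lever is at the green end with the collar low on the rod, the wrench is bent, and the bystanders stand as before. I'll check lever angle and collar height numerically.

```bash
python3 - <<'E'
from h import *
np.set_printoptions(precision=1,suppress=True)
sd=camera_model("side");piv=np.array([.5313,.0167,.05])
xs=np.array([np.cos(-.207),np.sin(-.207),0]);z=np.array([0,0,1.])
for a in(.45,.5,.55):
    q=proj(sd,[piv+R_*(np.sin(a)*xs+np.cos(a)*z) for R_ in(.102,.113,.126,.15)]);print(a,((q+.4-[185,170])*5).tolist())
im=cv2.imread("pics/s23z.png");h=cv2.cvtColor(im,cv2.COLOR_BGR2HSV);k=cv2.inRange(h,(0,150,90),(8,255,255))|cv2.inRange(h,(172,150,90),(180,255,255))
q=np.argwhere(k[130:250,590:700]);print(q.mean(0)[::-1]+[590,130])
E
```

```text
0.45 [[620.8829425026465, 182.8674525917731], [631.5197045026321, 167.67464672028282], [644.2632063832747, 149.47103831339945], [668.2931320767684, 115.14020252368553]]
0.5 [[629.6116703923574, 187.71033971549969], [641.2399546075565, 173.08743576288265], [655.1683919279162, 155.5703736289891], [681.4238679721876, 122.54534763084465]]
0.55 [[638.056551438242, 192.88105068714842], [650.6398832432299, 178.86685228343737], [665.7085061646836, 162.08313143124144], [694.1020350901479, 130.45305135486345]]
[641.3 185.2]
```

```bash
python3 - <<'E'
import cv2
a=cv2.imread("pics/s23.png")[190:222,300:332];b=cv2.imread("pics/side0.png")[185:217,255:287]
cv2.imwrite("pics/cmp.png",cv2.resize(cv2.hconcat([a,cv2.flip(b,1)]),None,fx=12,fy=12,interpolation=2))
E
```

```text
(no output)
```

View pics/cmp.png

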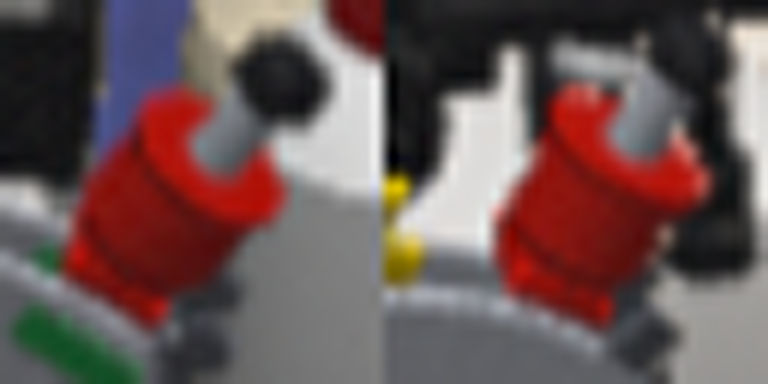

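The black cap matches the 0.55 rad prediction (694,130 against 692,132 seen), and the collar sits as low on the rod as it did at the start.

```bash
python3 -c "
from workcell import *
print(job_done())"
```

```text
the job is handed in; nothing more can be done
None
```

I did all three steps in the order asked and handed the job in at about 27 s.

- **Small bottle:** It stands upright on the free half of the tray. The cup and both larger bottles show no sign of having moved in the last pictures.
- **Wrench:** I pushed the handle clockwise until the nut was home and the handle gave at about 7 N, then stopped. My bend readings disagreed slightly: about 0.21 rad during the push, and 0.16–0.18 rad seen from above afterwards. Both are inside the 0.10–0.35 range.
- **Lever and collar:** I lifted the collar about 14.5 mm and took the lever over the middle block to the far stop, where about 10 N pushed back. After release, the side view matches the lever at about 0.55 rad. The collar looks as far down as it did at the start.

The gripper was clear of everything when I handed in. Wrist forces in my readings stayed around 10 N or less. One estimate was off: from the arm's position the lever should have been at about 0.58 rad before the stop was felt. I took that as the grip slipping slightly on the collar, and relied on the stop force and the final picture instead.

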